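# Assemble the brush-rinse filter

### The arm

A 6-joint arm with a two-finger parallel gripper is mounted at the origin on a cart in front of the work surface, level with it; the furniture and walls round the work are solid. World frame = base frame: x ahead of the robot, y to its left, z up, the work surface at z = 0. Lengths are in m, angles in rad, forces in N, time in s.
With the tool pointing down it reaches from about 0.35 to 0.85 m from the base axis. Payload 8.1 kg.
Tool frame: the origin (TCP) lies between the finger pads; the fingertips stand 14 mm ahead of it and the grasp point (between the pads) lies 5 mm behind it; z points along the fingers, y is the line along which they close (so a half turn about z gives the same grasp; the last joint's range is limited). The gripper opens to 93 mm and grips with 3 to 60 N. Pads are 15 mm wide; open, the fingers measure 128 mm over their backs; the gripper's body (75 mm by 188 mm) begins 65 mm behind the grasp point.
Start: joints at [-1.285, 0.13, 1.488, -0, 1.523, -0.085], TCP at [0.217, -0.559, 0.208] pointing down, gripper open.
Joint ranges: [-2.96, 2.96], [-0.89, 2.26], [0.02, 2.5], [-1.34, 4.48], [0, 2.73], [-2.66, 2.66]. Speed limits (rad/s): [2.39, 2.39, 2.79, 3.14, 3.14, 3.14].

### API

Orientations are given as a rotation vector (axis times angle).
In Python, from plant import robot gives the robot as it stands.
- The arm moves only by the tool arm_command, never from a script. Its argument "targets" is a list of rows, each an object of numbers: "x", "y", "z": the shift along the world's x, y, z in units of 500 mm (1.0 is 500 mm); "rx", "ry", "rz": the turn, a rotation vector about the world's x, y, z in units of 2 rad (1.0 is 2 rad); "claw": the closure in counts, from 0 (fully open) to 255 (shut). In form: [{"x": .., "y": .., "z": .., "rx": .., "ry": .., "rz": .., "claw": ..}, ...]. A call has 1 to 10 rows; each row is the pose to reach, as a shift and turn from the pose commanded when the call began; what a row does not reach only later rows make up. A row lasts 1/12 s, in which the tool goes at most 41.7 mm and 7.16 degrees, less where a joint would pass 70% of its speed; a pose out of reach is approached as far as the arm can. A call with a number of a shift or a turn outside -1 to 1 is refused whole. A call with a gripper value outside its range is refused whole. The fingers move at their own pace and stop on an object; "squeeze" is the grip in N (left out, the last holds). Time passes only in rows, so rows that repeat a pose let the fingers close. It gives the time, the measured TCP pose, the force, the opening and the grip force at its end, in the units of the state.
- robot.read_state(): the state, without advancing time (a new reading comes with each control period).
- robot.read_camera(name): name is "scene" or "top" or "wrist"; returns (picture, depth): 480x640x3 uint8, red, green, blue; 480x640 float32, m along the optical axis (not along the pixel's ray), 0 where there is no reading.
- robot.get_calibration(name): a dict with "intrinsics" (3x3 intrinsics, pixels), "origin" and "orientation" of the camera in the world. Camera axes: x right, y up, looking along -z (the intrinsics and any distortion apply to the point x, -y, -z); pixel columns grow to the right and rows downward; lengths in m; the calibration is good to about 2 mm. A picture is of the moment at which its call begins: read the wrist's pose just before it. get_calibration takes no time and is no camera call; for the wrist camera it gives the pose at the moment of the call.
- robot.close_job(): hands the job in; it is judged then, once.
The state is a dict: "t": time; "q": joint angles; "dq": joint speeds; "joint_torque": joint torques, N m; "tool_pos": TCP position; "orientation": TCP orientation; "force": force on the tool from outside, world axes, zero at the start; "wrist_torque": the same for the moment, N m; "opening": finger opening in m; "gripper_force": force on a finger pad.
Only numpy, scipy, OpenCV 4.12 (cv2) and the standard library are available. Lean on these libraries where they do the work, as an engineer would, in place of code of your own. Each camera call takes 0.05 s, during which the arm holds its last target. There are 200 camera calls.

### The job

Get the brush-rinse filter ready: first turn the round drip tray by pushing its upright black pegs until the notch in its rim faces the red pointer on the base. Then stack the layers flat on the centre post, in this order: the black support, whichever screens are out (orange before yellow before blue), the green clamp ring, and last the white cap, pushed down over the end of the post until it sits on the clamp ring. Leave the notch at the pointer, let go of everything, and do not shift the paint tin, tape roll or paint tube.

Things in the scene. Friction and masses are not known exactly. Their poses are not given: they have to be found in the camera images.
- notch (a point): Middle of the notch in the rim of the drip tray, 92 mm from the tray's axis (which is the post's axis), at the height of the tray floor, 22 mm above the table. A red stripe on the tray floor runs to the notch.
- tray (a joint): Turn of the round aluminium drip tray (191 mm in diameter, floor 22 mm and rim 26 mm above the table), rad, counter-clockwise from above positive; whole turns (0, 6.283) put the notch at the pointer. No end stops; it stays where left (friction 0.15 N m). Four upright black pegs on it, 14 mm thick, 22 to 62 mm above the table, 80 mm from the axis, at 45, 135, 225, 315 degrees from the notch.
- mark (a point): Fixed point where the notch point must come: 92 mm from the post's axis on the side of the red pointer, 22 mm above the table. The red pointer is a small bar on the base just outside the tray rim, from 106 to 140 mm from the axis, 24 mm high.
- post_foot (a point): Foot of the centre post, on its axis at the level of the tray floor, 22 mm above the table; this is where the stack's underside rests. The fixed upright steel post is 16 mm in diameter and ends in a cone, 74 mm above this point. The base under the tray, 220 mm in diameter, is fixed to the table.
- support_c (a point): Black support ring with grey ribs round it, 68 mm in diameter, 12 mm thick, with a plain 22 mm hole through its middle. This point is its centre, half-way up; z points up. It lies flat on the table. Goes on first.
- coarse_c (a point): Orange perforated screen disc, 64 mm in diameter, 12 mm thick, with a plain 22 mm hole through its middle. This point is its centre, half-way up; z points up. It lies flat on the table. May be absent.
- medium_c (a point): Yellow perforated screen disc, 64 mm in diameter, 12 mm thick, with a plain 22 mm hole through its middle. This point is its centre, half-way up; z points up. It lies flat on the table. May be absent.
- fine_c (a point): Blue perforated screen disc, 64 mm in diameter, 12 mm thick, with a plain 22 mm hole through its middle. This point is its centre, half-way up; z points up. It lies flat on the table. May be absent.
- clamp_ring_c (a point): Green ribbed clamp ring, 64 mm in diameter, 14 mm thick, with a plain 22 mm hole through its middle. This point is its centre, half-way up; z points up. It lies flat on the table. Goes above the screens.
- cap_c (a point): White ribbed cap, 50 mm in diameter, 46 mm tall, standing upright with its closed end up; from below it has a bore 22 mm in diameter and 41 mm deep that goes over the post. This point is its centre, half-way up; z points up.
- gesso_tin: Paint tin, 78 mm in diameter, 74 mm tall, at the back right; a bystander. Origin under its centre.
- tape_roll: Roll of masking tape lying flat, 104 mm in diameter, 25 mm high, at the back left; a bystander. Origin under its centre.
- paint_tube: Paint tube 125 mm long, lying at the back left; a bystander. Origin under its centre.
Mind the look-alikes: they are no part of the job. Several things look just like the part that bears fine_c: the one meant starts farthest to the robot's left. Leave any pink look-alike of the part that bears cap_c alone.

How it is judged:
On the way, in this order (a step that is already met when the one before it is completed fails the run):
1. the notch faces the red pointer, with nothing yet on the post (horizontal distance between notch and mark below 0.008 m and horizontal distance between each of support_c, coarse_c, medium_c, fine_c, clamp_ring_c, cap_c and post_foot above 0.03 m), for 0.3 s.
2. the black support is on the post (horizontal distance between support_c and post_foot below 0.006 m and height (world z) of support_c below 0.088 m and angle between support_c's own z axis and vertical below 0.1 rad), for 0.2 s.
3. the orange screen (if there) is on the post (horizontal distance between coarse_c and post_foot below 0.006 m and height (world z) of coarse_c below 0.088 m and angle between coarse_c's own z axis and vertical below 0.1 rad), for 0.2 s.
4. the yellow screen (if there) is on the post (horizontal distance between medium_c and post_foot below 0.006 m and height (world z) of medium_c below 0.088 m and angle between medium_c's own z axis and vertical below 0.1 rad), for 0.2 s.
5. the blue screen (if there) is on the post (horizontal distance between fine_c and post_foot below 0.006 m and height (world z) of fine_c below 0.088 m and angle between fine_c's own z axis and vertical below 0.1 rad), for 0.2 s.
6. the green clamp ring is on the post (horizontal distance between clamp_ring_c and post_foot below 0.006 m and height (world z) of clamp_ring_c below 0.088 m and angle between clamp_ring_c's own z axis and vertical below 0.1 rad), for 0.2 s.
7. the white cap is on the post (horizontal distance between cap_c and post_foot below 0.006 m and height (world z) of cap_c below 0.125 m and angle between cap_c's own z axis and vertical below 0.1 rad), for 0.2 s.
At the end, for the whole second after the job is handed in: Notch within 8 mm of the mark. On the post, from below: support, the screens present (orange, yellow, blue), clamp ring, cap; each within 6 mm of its axis and 0.1 rad of level; support resting on the tray floor, cap resting on the clamp ring (both to about 4 mm) (all of step 2 and all of step 3 and all of step 4 and all of step 5 and all of step 6 and all of step 7 and horizontal distance between notch and mark below 0.008 m and z of each of coarse_c, medium_c, fine_c, clamp_ring_c, cap_c in the frame of support_c above 0.008 m and z of each of medium_c, fine_c, clamp_ring_c, cap_c in the frame of coarse_c above 0.008 m and z of each of fine_c, clamp_ring_c, cap_c in the frame of medium_c above 0.008 m and z of each of clamp_ring_c, cap_c in the frame of fine_c above 0.008 m and z of cap_c in the frame of clamp_ring_c between 0.008 and 0.034 m and z of support_c in the frame of post_foot below 0.01 m); the robot touches nothing.
It fails at once if the paint tin, tape roll or paint tube is shifted by more than 3 cm (distance of any of gesso_tin, tape_roll, paint_tube from where it was at the start of the episode above 0.03 m).
Of coarse, medium, fine only 2 to 3 are there at a start; the rules pass over those that are not, and their reading is None.
At some moment in a run one of support, clamp_ring, cap may be knocked a few centimetres aside while the robot is not near it.
Once in a run the grip may slacken for a moment while it holds something.
It also fails if it takes over 208 s, if anything falls off the work surface, if the arm or the gripper's body presses on something with over 40 N, if the wrist force passes 120 N, or if a joint passes its speed limit or range.

## Working session

There is one attempt and no reset: what is moved stays moved. The work goes in short steps, Python scripts to look and compute and a tool call to move; the robot and the scene stay as the last step left them, time stands still between calls to the robot, and variables do not carry over. Pictures are saved under pics/ and viewed, at most 14 in all, crops included, and the job is handed in when it is done.

Besides the shell and the picture viewer there is one more tool, called after "Emit:" as name([rows], argument=value, ...), one row to a line, values as JSON. arm_command: Moves the arm, as the interface text tells. Shifts and turns lie within -1 to 1; 1 stands for 500 mm of shift or 2 rad of turn. Its arguments: {"type":"object","properties":{"targets":{"type":"array","items":{"type":"object","properties":{"x":{"type":"number","minimum":-1,"maximum":1},"y":{"type":"number","minimum":-1,"maximum":1},"z":{"type":"number","minimum":-1,"maximum":1},"rx":{"type":"number","minimum":-1,"maximum":1},"ry":{"type":"number","minimum":-1,"maximum":1},"rz":{"type":"number","minimum":-1,"maximum":1},"claw":{"type":"number"}}}},"squeeze":{"type":"number"}},"required":["targets"]}

```bash
mkdir -p pics
cat > h.py <<'E'
import numpy as np, cv2
from plant import robot
def cap(n,save=None):
    c=robot.get_calibration(n); im,d=robot.read_camera(n)
    if save: cv2.imwrite('pics/'+save+'.png',im[:,:,::-1])
    return c,im,d
def R(c):
    o=np.array(c['orientation'],float)
    return o if o.shape==(3,3) else cv2.Rodrigues(o)[0]
def pts(c,d):
    K=np.array(c['intrinsics']); v,u=np.mgrid[:480,:640]
    P=np.stack([(u-K[0,2])/K[0,0]*d,-(v-K[1,2])/K[1,1]*d,-d],-1)
    return P@R(c).T+np.array(c['origin'])
def onz(c,u,v,z):
    K=np.array(c['intrinsics']); r=R(c)@np.array([(u-K[0,2])/K[0,0],-(v-K[1,2])/K[1,1],-1])
    o=np.array(c['origin']); return o+r*(z-o[2])/r[2]
def proj(c,p):
    K=np.array(c['intrinsics']); q=R(c).T@(np.array(p)-np.array(c['origin'])); return K[0,0]*q[0]/-q[2]+K[0,2],K[1,1]*q[1]/q[2]+K[1,2]
E
python3 - <<'E'
from h import *
for n in('top','scene'):
    c,im,d=cap(n,n+'0'); print(n,c); np.savez(n+'0',im=im,d=d)
print(robot.read_state())
E
```

```text
top {'intrinsics': array([[453.69013396,   0.        , 328.46652164],
       [  0.        , 453.69013396, 234.04633721],
       [  0.        ,   0.        ,   1.        ]]), 'origin': array([ 0.37630779, -0.02041705,  1.21003964]), 'orientation': array([ 0.08886478, -0.09887598, -1.54730829])}
scene {'intrinsics': array([[606.76079519,   0.        , 327.65540912],
       [  0.        , 606.76079519, 230.903766  ],
       [  0.        ,   0.        ,   1.        ]]), 'origin': array([-0.61919545, -0.76400205,  1.16435706]), 'orientation': array([ 0.81431729, -0.44726062, -0.90861327])}
{'t': 0.1, 'q': array([-1.28540754e+00,  1.31073955e-01,  1.48917644e+00, -5.12280183e-05,
        1.52298593e+00, -8.54029894e-02]), 'dq': array([-5.54727494e-05,  3.29176018e-04, -2.72453785e-03, -4.69209586e-04,
        9.61280224e-04,  3.04650747e-03]), 'joint_torque': array([ 1.77519334e-03, -5.61341250e+01, -4.93095446e+01,  7.70648732e-02,
        2.91480980e-02, -2.53652996e-05]), 'tool_pos': array([ 0.21726314, -0.55871445,  0.20739601]), 'orientation': array([-3.08615313e+00, -5.78810843e-01,  3.37535993e-04]), 'force': array([-1.24136994,  0.19669774, -0.0756006 ]), 'wrist_torque': array([-0.00299099,  0.01814093, -0.02344017]), 'gripper_force': 0.0, 'opening': 0.09296239808096803}
```

View pics/top0.png

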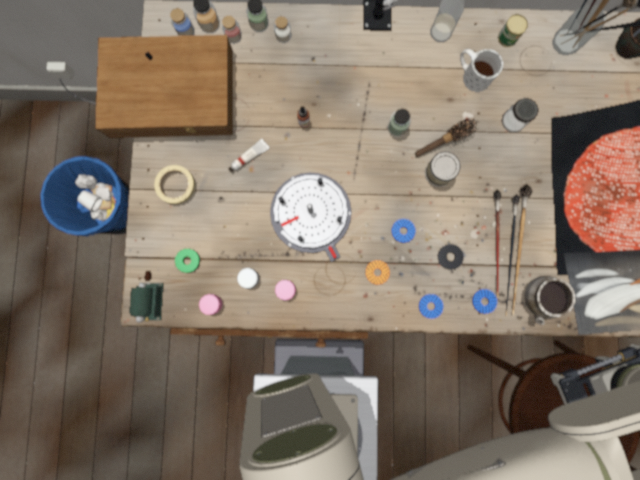

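View pics/scene0.png

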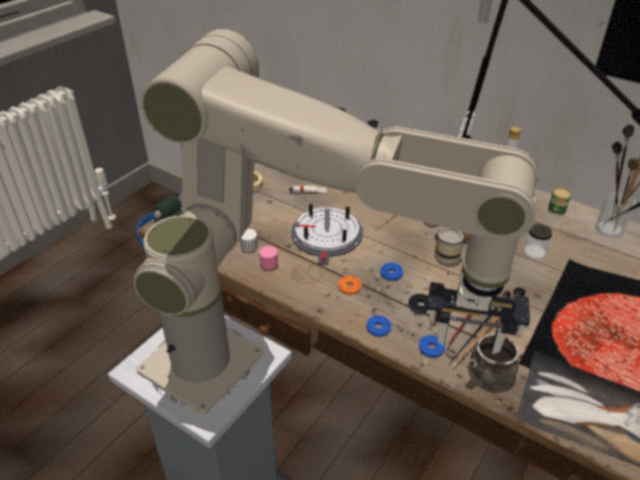

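The top view shows the tray at (311,212), its stripe and notch at (281,223), and the red pointer at (333,253).

Parts and look-alikes:
- **Blue discs:** (403,231), (430,306) and (484,301). The one meant is the leftmost, (403,231).
- **Cap:** white at (248,278). The pink look-alikes are at (209,304) and (285,290).
- **Other parts:** support (451,257), orange (377,272), green (187,261). No yellow screen is out.

```bash
cat >> h.py <<'E'
def top_of(P,x,y,r,z0,z1):
    m=(np.hypot(P[...,0]-x,P[...,1]-y)<r)&(P[...,2]>z0)&(P[...,2]<z1)
    return m
E
python3 - <<'E'
from h import *
im=np.load('top0.npz'); d=im['d']; im=im['im']; c=robot.get_calibration('top'); P=pts(c,d)
hsv=cv2.cvtColor(im,cv2.COLOR_RGB2HSV)
for n,u,v in [('blue',403,231),('blueB',430,306),('blueC',484,301),('support',451,257),('orange',377,272),('green',187,261),('cap',248,278),('pinkL',209,304),('pinkR',285,290)]:
    p0=onz(c,u,v,0.012 if n[0] not in 'p' and n!='cap' else .046); 
    m=top_of(P,p0[0],p0[1],.05,.006,.08)
    q=P[m]; zt=np.percentile(q[:,2],80); m&=abs(P[...,2]-zt)<.004
    pp=np.argwhere(m)[:,::-1].astype(np.int32)
    (cu,cv),r=cv2.minEnclosingCircle(pp)
    a=cv2.fitEllipse(cv2.convexHull(pp)); print(n,len(pp),'zt %.4f'%zt,onz(c,*a[0],zt).round(4),onz(c,cu,cv,zt).round(4),np.round(a[1],1))
tc=onz(c,311,212,.022); print('tray~',tc)
m=top_of(P,tc[0],tc[1],.13,.016,.032); pp=np.argwhere(m)[:,::-1].astype(np.int32); a=cv2.fitEllipse(cv2.convexHull(pp)); print('tray',np.median(P[m][:,2]),onz(c,*a[0],.024),a)
ctr=onz(c,*a[0],.024)
m=top_of(P,tc[0],tc[1],.1,.045,.12)
n,l,s,ce=cv2.connectedComponentsWithStats(m.astype(np.uint8))
for k in range(1,n): q=P[l==k]; print(ce[k].round(1),len(q),q.mean(0).round(4),q[:,2].max().round(3))
red=((hsv[...,0]<6)|(hsv[...,0]>174))&(hsv[...,1]>150)&(hsv[...,2]>80)&top_of(P,tc[0],tc[1],.17,0,.05)
n,l,s,ce=cv2.connectedComponentsWithStats(red.astype(np.uint8))
for k in range(1,n):
    q=P[l==k]; w=onz(c,*ce[k],np.median(q[:,2])); e=w-ctr; print('red',ce[k].round(1),len(q),w.round(4),np.hypot(*e[:2]).round(4),np.degrees(np.arctan2(e[1],e[0])).round(1))
c2=robot.get_calibration('scene');im2=np.load('scene0.npz'); P2=pts(c2,im2['d'])
for nm,z0,z1 in (('top',0,0),):
    m=top_of(P2,ctr[0],ctr[1],.02,.06,.12); q=P2[m]; print('post scene',q.mean(0),q[:,2].max())
big=cv2.resize(im[150:330,150:510],None,fx=2.2,fy=2.2,interpolation=cv2.INTER_CUBIC); cv2.imwrite('pics/crop.png',big[:,:,::-1])
E
```

```text
blue 289 zt 0.0138 [ 0.5343 -0.2254  0.0138] [ 0.5344 -0.2253  0.0138] [23.1 23.4]
blueB 335 zt 0.0137 [ 0.3366 -0.2978  0.0137] [ 0.3368 -0.2977  0.0137] [23.8 24.1]
blueC 341 zt 0.0135 [ 0.3574 -0.4432  0.0135] [ 0.3582 -0.445   0.0135] [24. 30.]
support 380 zt 0.0135 [ 0.4673 -0.3513  0.0135] [ 0.4676 -0.3518  0.0135] [25.4 25.9]
orange 322 zt 0.0137 [ 0.4214 -0.1569  0.0137] [ 0.4214 -0.1571  0.0137] [23.4 23.8]
green 351 zt 0.0154 [0.4421 0.3449 0.0154] [0.4434 0.3451 0.0154] [23.4 24.9]
cap 243 zt 0.0474 [0.3986 0.1791 0.0474] [0.3986 0.1793 0.0474] [18.6 19.2]
pinkL 258 zt 0.0471 [0.3301 0.2731 0.0471] [0.3304 0.2732 0.0471] [18.8 19.7]
pinkR 253 zt 0.0475 [0.3711 0.0821 0.0475] [0.371  0.0819 0.0475] [18.9 19.3]
tray~ [0.57735988 0.02104209 0.022     ]
tray 0.02238570529370798 [0.5707486  0.01817721 0.024     ] ((311.9954833984375, 214.3623809814453), (70.46896362304688, 82.82920837402344), 151.23846435546875)
[319.9 180.4] 27 [ 0.6545 -0.0012  0.0595] 0.067
[280.5 199.3] 28 [0.6023 0.0991 0.0598] 0.065
[309.6 207.9] 47 [0.5773 0.0227 0.0831] 0.096
[339.  218.5] 26 [ 0.5555 -0.0525  0.061 ] 0.068
[299.8 238.4] 28 [0.5022 0.0465 0.0596] 0.064
red [332.2 252.1] 18 [ 0.4719 -0.0374  0.0232] 0.1134 -150.7
post scene [0.5780116  0.02455828 0.081232  ] 0.102471524470928
```

View pics/crop.png

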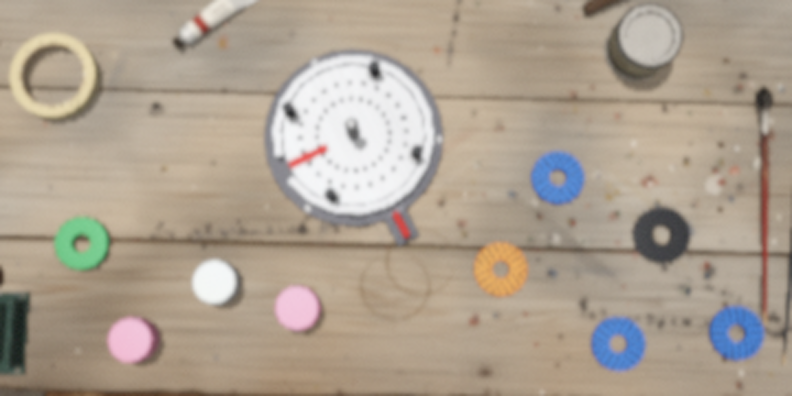

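The crop confirms the choice: the leftmost blue disc, the white cap between the two pinks, and the notch stripe pointing left. The tray needs about +92°, so I'll move over it for a wrist view first.

Emit:
arm_command([
  {"x":0.3,"y":0.58,"z":0.1,"rz":-0.336},
  {"x":0.3,"y":0.58,"z":0.1,"rz":-0.336},
  {"x":0.3,"y":0.58,"z":0.1,"rz":-0.336},
  {"x":0.3,"y":0.58,"z":0.1,"rz":-0.336},
  {"x":0.3,"y":0.58,"z":0.1,"rz":-0.336},
  {"x":0.3,"y":0.58,"z":0.1,"rz":-0.336},
  {"x":0.3,"y":0.58,"z":0.1,"rz":-0.336},
  {"x":0.3,"y":0.58,"z":0.1,"rz":-0.336},
  {"x":0.3,"y":0.58,"z":0.1,"rz":-0.336},
  {"x":0.3,"y":0.58,"z":0.1,"rz":-0.336},
])

```text
schema error: expected keys x, y, z, rx, ry, rz, claw
```

Emit:
arm_command([
  {"x":0.28,"y":0.56},
  {"x":0.28,"y":0.56},
  {"x":0.28,"y":0.56},
  {"x":0.28,"y":0.56},
  {"x":0.28,"y":0.56},
  {"x":0.28,"y":0.56},
  {"x":0.28,"y":0.56},
  {"x":0.28,"y":0.56},
  {"x":0.28,"y":0.56},
  {"x":0.28,"y":0.56},
])

```text
schema error: expected keys x, y, z, rx, ry, rz, claw
```

Run:
```python
from h import *
s=robot.read_state(); print(s['t'],s['tool_pos'],s['q'])
Rt=cv2.Rodrigues(s['orientation'])[0]; print(Rt.round(3))
c,im,d=cap('wrist','w1'); np.savez('w1',im=im,d=d); print(c)
print('cam in tool',Rt.T@(np.array(c['origin'])-s['tool_pos']), (Rt.T@R(c)).round(3))
P=pts(c,d); m=top_of(P,.578,.023,.1,.045,.12)
n,l,st,ce=cv2.connectedComponentsWithStats(m.astype(np.uint8))
for k in range(1,n):
    q=P[l==k]
    if len(q)>20: t=q[q[:,2]>q[:,2].max()-.006]; print(ce[k].round(),len(q),t.mean(0).round(4),q[:,2].max().round(4))
```

```text
0.1 [ 0.21726314 -0.55871445  0.20739601] [-1.28540754e+00  1.31073955e-01  1.48917644e+00 -5.12280183e-05
  1.52298593e+00 -8.54029894e-02]
[[ 0.932  0.362 -0.001]
 [ 0.362 -0.932  0.002]
 [ 0.    -0.002 -1.   ]]
{'intrinsics': array([[371.2537954 ,   0.        , 319.06125025],
       [  0.        , 371.2537954 , 235.57494078],
       [  0.        ,   0.        ,   1.        ]]), 'origin': array([ 0.28651431, -0.53153519,  0.38362224]), 'orientation': array([-0.2340024 ,  0.1629313 , -1.19196956])}
cam in tool [ 0.07440913 -0.00052795 -0.17621897] [[ 0.     0.964  0.265]
 [ 1.    -0.     0.001]
 [ 0.001  0.265 -0.964]]
```

View pics/w1.png

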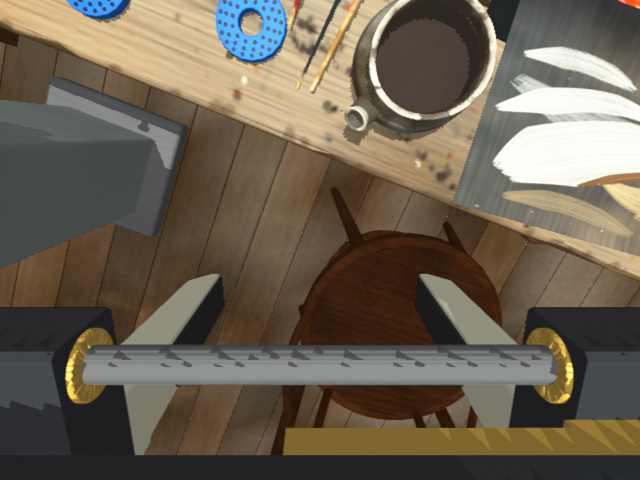

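The view shows only the start corner, because the moves were refused: every key is required. Resending them in full.

Emit:
arm_command([
  {"x":0.3,"y":0.58,"z":0.1,"rx":0,"ry":0,"rz":-0.336,"claw":0},
  {"x":0.3,"y":0.58,"z":0.1,"rx":0,"ry":0,"rz":-0.336,"claw":0},
  {"x":0.3,"y":0.58,"z":0.1,"rx":0,"ry":0,"rz":-0.336,"claw":0},
  {"x":0.3,"y":0.58,"z":0.1,"rx":0,"ry":0,"rz":-0.336,"claw":0},
  {"x":0.3,"y":0.58,"z":0.1,"rx":0,"ry":0,"rz":-0.336,"claw":0},
  {"x":0.3,"y":0.58,"z":0.1,"rx":0,"ry":0,"rz":-0.336,"claw":0},
  {"x":0.3,"y":0.58,"z":0.1,"rx":0,"ry":0,"rz":-0.336,"claw":0},
  {"x":0.3,"y":0.58,"z":0.1,"rx":0,"ry":0,"rz":-0.336,"claw":0},
  {"x":0.3,"y":0.58,"z":0.1,"rx":0,"ry":0,"rz":-0.336,"claw":0},
  {"x":0.3,"y":0.58,"z":0.1,"rx":0,"ry":0,"rz":-0.336,"claw":0},
])

```text
t: 0.98
tool_pos: [0.3686, -0.2676, 0.2589]
orientation: [3.106, -0.464, 0.002]
force: [0.7, -0.5, -1.0]
opening: 0.0932
gripper_force: 0.0
```

Emit:
arm_command([
  {"x":0.28,"y":0.58,"z":0,"rx":0,"ry":0,"rz":0,"claw":0},
  {"x":0.28,"y":0.58,"z":0,"rx":0,"ry":0,"rz":0,"claw":0},
  {"x":0.28,"y":0.58,"z":0,"rx":0,"ry":0,"rz":0,"claw":0},
  {"x":0.28,"y":0.58,"z":0,"rx":0,"ry":0,"rz":0,"claw":0},
  {"x":0.28,"y":0.58,"z":0,"rx":0,"ry":0,"rz":0,"claw":0},
  {"x":0.28,"y":0.58,"z":0,"rx":0,"ry":0,"rz":0,"claw":0},
  {"x":0.28,"y":0.58,"z":0,"rx":0,"ry":0,"rz":0,"claw":0},
  {"x":0.28,"y":0.58,"z":0,"rx":0,"ry":0,"rz":0,"claw":0},
  {"x":0.28,"y":0.58,"z":0,"rx":0,"ry":0,"rz":0,"claw":0},
  {"x":0.28,"y":0.58,"z":0,"rx":0,"ry":0,"rz":0,"claw":0},
])

```text
t: 1.82
tool_pos: [0.5076, 0.0206, 0.2572]
orientation: [3.106, -0.469, -0.003]
force: [-0.5, -0.2, -0.4]
opening: 0.093
gripper_force: 0.0
```

```bash
cat > tray.py <<'E'
from h import *
import sys
s=robot.read_state(); print(s['t'],s['tool_pos'],s['q'].round(2)); Rt=cv2.Rodrigues(s['orientation'])[0]; print('closing deg',np.degrees(np.arctan2(Rt[1,1],Rt[0,1])))
n=sys.argv[1]
c,im,d=cap('wrist',n)
P=pts(c,d); m=top_of(P,.578,.023,.1,.045,.12)
nn,l,st,ce=cv2.connectedComponentsWithStats(m.astype(np.uint8))
for k in range(1,nn):
    q=P[l==k]
    if len(q)>30:
        zt=np.percentile(q[:,2],95); e=(l==k)&(P[...,2]>zt-.004); h=cv2.convexHull(np.argwhere(e)[:,::-1].astype(np.int32)); (u,v),r=cv2.minEnclosingCircle(h)
        w=onz(c,u,v,zt); a=w-[.578,.023,0]; print('pin',round(u),round(v),len(q),w.round(4),'r',np.hypot(a[0],a[1]).round(4),'ang',np.degrees(np.arctan2(a[1],a[0])).round(1))
hsv=cv2.cvtColor(im,cv2.COLOR_RGB2HSV)
red=((hsv[...,0]<6)|(hsv[...,0]>174))&(hsv[...,1]>130)&(hsv[...,2]>80)&top_of(P,.578,.023,.17,.01,.05)
nn,l,st,ce=cv2.connectedComponentsWithStats(red.astype(np.uint8))
for k in range(1,nn):
    q=P[l==k]
    if len(q)>30: a=q.mean(0)-[.578,.023,0]; print('red',ce[k].round(),len(q),q.mean(0).round(4),'r',np.hypot(a[0],a[1]).round(4),'ang',np.degrees(np.arctan2(a[1],a[0])).round(1))
E
python3 tray.py w2
```

```text
1.8167 [0.5076145  0.02062335 0.25723658] [-0.06 -0.13  1.66 -0.    1.61  1.81]
closing deg -107.1695085491022
pin 292 48 235 [0.657  0.0017 0.0628] r 0.0818 ang -15.1
pin 211 138 215 [0.6048 0.1009 0.0631] r 0.0824 ang 71.0
pin 291 138 278 [0.5812 0.0245 0.0963] r 0.0035 ang 25.2
pin 375 138 183 [ 0.5576 -0.0507  0.0628] r 0.0765 ang -105.5
pin 294 218 174 [0.5056 0.0486 0.0629] r 0.0768 ang 160.5
red [257. 177.] 388 [0.5536 0.0785 0.0226] r 0.0606 ang 113.8
red [374. 214.] 225 [ 0.4755 -0.0337  0.0228] r 0.1171 ang -151.1
```

View pics/w2.png

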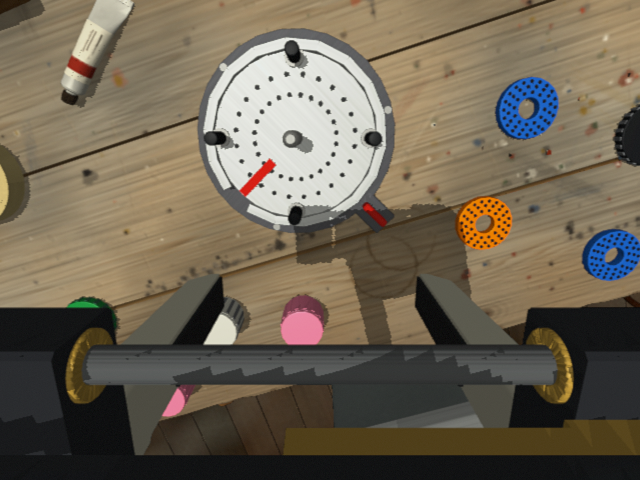

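The wrist view shows the post at (291,138), the four pegs, the stripe at (257,177) and the pointer at (374,214). The turn needed is about +91.5°. I'll take the peg at (294,218) and carry it along its arc.

Emit:
arm_command([
  {"x":-0.005,"y":0.054,"z":-0.25,"rx":0,"ry":0,"rz":0,"claw":0},
  {"x":-0.005,"y":0.054,"z":-0.25,"rx":0,"ry":0,"rz":0,"claw":0},
  {"x":-0.005,"y":0.054,"z":-0.25,"rx":0,"ry":0,"rz":0,"claw":0},
  {"x":-0.005,"y":0.054,"z":-0.34,"rx":0,"ry":0,"rz":0,"claw":0},
  {"x":-0.005,"y":0.054,"z":-0.38,"rx":0,"ry":0,"rz":0,"claw":0},
  {"x":-0.005,"y":0.054,"z":-0.416,"rx":0,"ry":0,"rz":0,"claw":0},
  {"x":-0.005,"y":0.054,"z":-0.416,"rx":0,"ry":0,"rz":0,"claw":0},
  {"x":-0.005,"y":0.054,"z":-0.416,"rx":0,"ry":0,"rz":0,"claw":0},
])

```text
t: 2.53
tool_pos: [0.5038, 0.0459, 0.0496]
orientation: [3.105, -0.475, -0.004]
force: [-0.3, -0.5, 0.6]
opening: 0.0931
gripper_force: 0.0
```

Emit:
arm_command([
  {"x":0,"y":0,"z":0,"rx":0,"ry":0,"rz":0,"claw":255},
  {"x":0,"y":0,"z":0,"rx":0,"ry":0,"rz":0,"claw":255},
  {"x":0,"y":0,"z":0,"rx":0,"ry":0,"rz":0,"claw":255},
  {"x":0,"y":0,"z":0,"rx":0,"ry":0,"rz":0,"claw":255},
  {"x":0,"y":0,"z":0,"rx":0,"ry":0,"rz":0,"claw":255},
  {"x":0,"y":0,"z":0,"rx":0,"ry":0,"rz":0,"claw":255},
  {"x":0,"y":0,"z":0,"rx":0,"ry":0,"rz":0,"claw":255},
  {"x":0,"y":0,"z":0,"rx":0,"ry":0,"rz":0,"claw":255},
  {"x":0,"y":0,"z":0,"rx":0,"ry":0,"rz":0,"claw":255},
  {"x":0,"y":0,"z":0,"rx":0,"ry":0,"rz":0,"claw":255},
], squeeze=8)

```text
t: 3.37
tool_pos: [0.5049, 0.0478, 0.0503]
orientation: [3.106, -0.471, -0.0]
force: [0.0, -0.2, -0.5]
opening: 0.0309
gripper_force: 0.0
```

Run:
```python
import numpy as np
C=np.array([.5805,.0245]); p=np.array([.5047,.0482]); e=p-C; print(np.hypot(*e))
for T in (46,92):
  T0=T-46;f=lambda a:np.array([[np.cos(a),-np.sin(a)],[np.sin(a),np.cos(a)]])@e
  for k in range(1,9):
    g=np.radians(46*k/8); x=(f(np.radians(T0)+g)-f(np.radians(T0)))/.5; print(x.round(3),round(g/2,3))
```

```text
0.07941870056856884
[-0.004 -0.015] 0.05
[-0.006 -0.031] 0.1
[-0.007 -0.047] 0.151
[-0.006 -0.063] 0.201
[-0.004 -0.079] 0.251
[-0.    -0.094] 0.301
[ 0.005 -0.109] 0.351
[ 0.012 -0.124] 0.401
[ 0.008 -0.014] 0.05
[ 0.018 -0.026] 0.1
[ 0.029 -0.038] 0.151
[ 0.041 -0.048] 0.201
[ 0.054 -0.058] 0.251
[ 0.068 -0.066] 0.301
[ 0.082 -0.072] 0.351
[ 0.097 -0.077] 0.401
```

Emit:
arm_command([
  {"x":0,"y":0,"z":0,"rx":0,"ry":0,"rz":0,"claw":255},
  {"x":0,"y":0,"z":0,"rx":0,"ry":0,"rz":0,"claw":255},
  {"x":0,"y":0,"z":0,"rx":0,"ry":0,"rz":0,"claw":255},
  {"x":0,"y":0,"z":0,"rx":0,"ry":0,"rz":0,"claw":255},
  {"x":0,"y":0,"z":0,"rx":0,"ry":0,"rz":0,"claw":255},
])

```text
t: 3.78
tool_pos: [0.5049, 0.0479, 0.0503]
orientation: [-3.106, 0.471, 0.0]
force: [-0.0, 1.2, -0.8]
opening: 0.0123
gripper_force: 8.0
```

Emit:
arm_command([
  {"x":-0.004,"y":-0.015,"z":0,"rx":0,"ry":0,"rz":0.05,"claw":255},
  {"x":-0.006,"y":-0.031,"z":0,"rx":0,"ry":0,"rz":0.1,"claw":255},
  {"x":-0.007,"y":-0.047,"z":0,"rx":0,"ry":0,"rz":0.15,"claw":255},
  {"x":-0.006,"y":-0.063,"z":0,"rx":0,"ry":0,"rz":0.2,"claw":255},
  {"x":-0.004,"y":-0.079,"z":0,"rx":0,"ry":0,"rz":0.25,"claw":255},
  {"x":0,"y":-0.094,"z":0,"rx":0,"ry":0,"rz":0.3,"claw":255},
  {"x":0.005,"y":-0.109,"z":0,"rx":0,"ry":0,"rz":0.35,"claw":255},
  {"x":0.012,"y":-0.124,"z":0,"rx":0,"ry":0,"rz":0.4,"claw":255},
  {"x":0.012,"y":-0.124,"z":0,"rx":0,"ry":0,"rz":0.4,"claw":255},
])

```text
t: 4.53
tool_pos: [0.5118, -0.0148, 0.0504]
orientation: [3.043, 0.782, 0.002]
force: [3.6, 0.4, -2.8]
opening: 0.0122
gripper_force: 8.0
```

Emit:
arm_command([
  {"x":0.008,"y":-0.014,"z":0,"rx":0,"ry":0,"rz":0.05,"claw":255},
  {"x":0.018,"y":-0.026,"z":0,"rx":0,"ry":0,"rz":0.1,"claw":255},
  {"x":0.029,"y":-0.038,"z":0,"rx":0,"ry":0,"rz":0.15,"claw":255},
  {"x":0.041,"y":-0.048,"z":0,"rx":0,"ry":0,"rz":0.2,"claw":255},
  {"x":0.054,"y":-0.058,"z":0,"rx":0,"ry":0,"rz":0.25,"claw":255},
  {"x":0.068,"y":-0.066,"z":0,"rx":0,"ry":0,"rz":0.3,"claw":255},
  {"x":0.082,"y":-0.072,"z":0,"rx":0,"ry":0,"rz":0.35,"claw":255},
  {"x":0.096,"y":-0.077,"z":0,"rx":0,"ry":0,"rz":0.4,"claw":255},
  {"x":0.096,"y":-0.077,"z":0,"rx":0,"ry":0,"rz":0.4,"claw":255},
  {"x":0.096,"y":-0.077,"z":0,"rx":0,"ry":0,"rz":0.4,"claw":255},
])

```text
t: 5.37
tool_pos: [0.5594, -0.0519, 0.0504]
orientation: [-2.506, -1.894, -0.002]
force: [3.5, 3.6, -1.9]
opening: 0.0126
gripper_force: 8.0
```

Emit:
arm_command([
  {"x":0,"y":0,"z":0,"rx":0,"ry":0,"rz":0,"claw":0},
  {"x":0,"y":0,"z":0,"rx":0,"ry":0,"rz":0,"claw":0},
  {"x":0,"y":0,"z":0,"rx":0,"ry":0,"rz":0,"claw":0},
  {"x":0,"y":0,"z":0.1,"rx":0,"ry":0,"rz":0,"claw":0},
  {"x":0,"y":0,"z":0.2,"rx":0,"ry":0,"rz":0,"claw":0},
  {"x":-0.06,"y":0.1,"z":0.38,"rx":0,"ry":0,"rz":-0.2,"claw":0},
  {"x":-0.06,"y":0.1,"z":0.38,"rx":0,"ry":0,"rz":-0.38,"claw":0},
  {"x":-0.06,"y":0.1,"z":0.38,"rx":0,"ry":0,"rz":-0.38,"claw":0},
  {"x":-0.06,"y":0.1,"z":0.38,"rx":0,"ry":0,"rz":-0.38,"claw":0},
  {"x":-0.06,"y":0.1,"z":0.38,"rx":0,"ry":0,"rz":-0.38,"claw":0},
])

```text
t: 6.2
tool_pos: [0.5301, -0.0022, 0.2442]
orientation: [2.966, 1.027, 0.009]
force: [-0.0, -0.4, -1.0]
opening: 0.0748
gripper_force: 0.0
```

```bash
python3 tray.py w3
```

```text
6.2 [ 0.53013185 -0.00221903  0.24424463] [-0.1  -0.08  1.64 -0.    1.58  0.8 ]
closing deg -51.78615890925058
pin 278 80 229 [0.6033 0.1019 0.0631] r 0.0828 ang 72.2
pin 400 100 234 [0.658  0.0041 0.0629] r 0.0822 ang -13.3
pin 330 154 275 [0.5818 0.0257 0.0966] r 0.0046 ang 35.3
pin 263 202 193 [0.5055 0.0469 0.0628] r 0.0763 ang 161.7
pin 376 219 189 [ 0.5605 -0.0506  0.0628] r 0.0757 ang -103.4
red [319. 206.] 390 [ 0.5296 -0.0034  0.0225] r 0.0552 ang -151.4
red [310. 260.] 215 [ 0.4756 -0.0332  0.0227] r 0.1168 ang -151.2
```

The notch stripe (209.0°) and the pointer (209.0°) are aligned, and the post is at about (.5815,.0255). Next is the support.

Emit:
arm_command([
  {"x":-0.122,"y":-0.694,"z":-0.05,"rx":0,"ry":0,"rz":0,"claw":0},
  {"x":-0.122,"y":-0.694,"z":-0.05,"rx":0,"ry":0,"rz":0,"claw":0},
  {"x":-0.122,"y":-0.694,"z":-0.05,"rx":0,"ry":0,"rz":0,"claw":0},
  {"x":-0.122,"y":-0.694,"z":-0.05,"rx":0,"ry":0,"rz":0,"claw":0},
  {"x":-0.122,"y":-0.694,"z":-0.05,"rx":0,"ry":0,"rz":0,"claw":0},
  {"x":-0.122,"y":-0.694,"z":-0.05,"rx":0,"ry":0,"rz":0,"claw":0},
  {"x":-0.122,"y":-0.694,"z":-0.05,"rx":0,"ry":0,"rz":0,"claw":0},
  {"x":-0.122,"y":-0.694,"z":-0.05,"rx":0,"ry":0,"rz":0,"claw":0},
  {"x":-0.122,"y":-0.694,"z":-0.05,"rx":0,"ry":0,"rz":0,"claw":0},
  {"x":-0.122,"y":-0.694,"z":-0.05,"rx":0,"ry":0,"rz":0,"claw":0},
])

```text
t: 7.08
tool_pos: [0.4654, -0.3537, 0.2137]
orientation: [-2.966, -1.033, 0.004]
force: [1.2, 0.3, -0.2]
opening: 0.0931
gripper_force: 0.0
```

```bash
cat > disc.py <<'E'
from h import *
import sys
from scipy.optimize import least_squares
n,x,y,h=sys.argv[1],*map(float,sys.argv[2:5]); r0=float(sys.argv[5]) if len(sys.argv)>5 else .033
s=robot.read_state(); Rt=cv2.Rodrigues(s['orientation'])[0]; t=s['tool_pos']; print('t %.1f'%s['t'],'tcp',t.round(4),'closing %.1f'%np.degrees(np.arctan2(Rt[1,1],Rt[0,1])),'tilt',Rt[:2,2].round(3),'q6 %.2f'%s['q'][5])
c,im,d=cap('wrist',n); P=pts(c,d)
m=top_of(P,x,y,r0+.03,h-.003,h+.005)
nn,l,st,ce=cv2.connectedComponentsWithStats(m.astype(np.uint8)); k=1+st[1:,4].argmax(); m=l==k; zt=np.median(P[m][:,2])
hl=cv2.convexHull(np.argwhere(m)[:,::-1].astype(np.int32))[:,0]
W=np.array([onz(c,u,v,zt)[:2] for u,v in hl])
f=least_squares(lambda p:np.hypot(W[:,0]-p[0],W[:,1]-p[1])-p[2],[x,y,r0],loss='soft_l1',f_scale=.001).x
print('centre',f[:2].round(4),'r %.4f'%f[2],'zt %.4f'%zt,'px',proj(c,[f[0],f[1],zt]),'rgb',np.median(im[m],0))
print('units to TCP z .018: ',((np.array([f[0],f[1],.018])-t)/.5).round(4))
E
python3 disc.py w4 .470 -.349 .0125 .034
```

```text
t 7.1 tcp [ 0.4654 -0.3537  0.2137] closing -51.6 tilt [-0.003  0.   ] q6 0.16
centre [ 0.4701 -0.3499] r 0.0344 zt 0.0117 px (np.float64(319.7822947017988), np.float64(201.90401559412766)) rgb [52. 53. 52.]
units to TCP z .018:  [ 0.0095  0.0076 -0.3914]
```

View pics/w4.png

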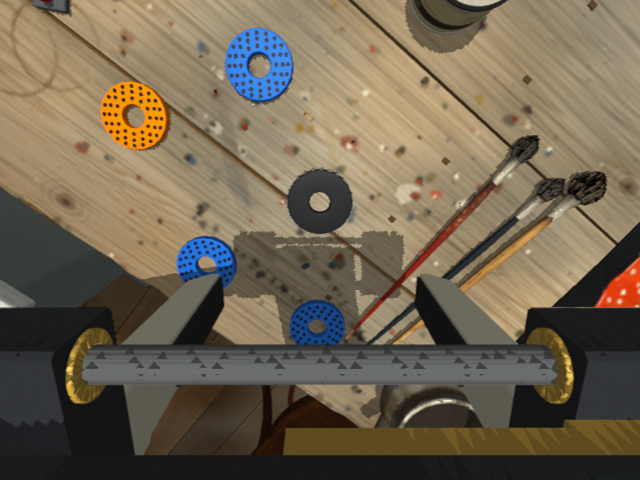

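The support is centred at pixel (320,202), matches its description, and measures (.4701,-.3499). Grasping it.

Emit:
arm_command([
  {"x":0.0095,"y":0.0076,"z":-0.1,"rx":0,"ry":0,"rz":-0.064,"claw":0},
  {"x":0.0095,"y":0.0076,"z":-0.18,"rx":0,"ry":0,"rz":-0.064,"claw":0},
  {"x":0.0095,"y":0.0076,"z":-0.26,"rx":0,"ry":0,"rz":-0.064,"claw":0},
  {"x":0.0095,"y":0.0076,"z":-0.32,"rx":0,"ry":0,"rz":-0.064,"claw":0},
  {"x":0.0095,"y":0.0076,"z":-0.36,"rx":0,"ry":0,"rz":-0.064,"claw":0},
  {"x":0.0095,"y":0.0076,"z":-0.38,"rx":0,"ry":0,"rz":-0.064,"claw":0},
  {"x":0.0095,"y":0.0076,"z":-0.394,"rx":0,"ry":0,"rz":-0.064,"claw":0},
  {"x":0.0095,"y":0.0076,"z":-0.394,"rx":0,"ry":0,"rz":-0.064,"claw":0},
])

```text
t: 7.8
tool_pos: [0.4727, -0.3449, 0.0178]
orientation: [-3.024, -0.848, 0.001]
force: [-0.2, -0.3, 0.3]
opening: 0.0928
gripper_force: 0.0
```

Emit:
arm_command([
  {"x":0,"y":0,"z":0,"rx":0,"ry":0,"rz":0,"claw":255},
  {"x":0,"y":0,"z":0,"rx":0,"ry":0,"rz":0,"claw":255},
  {"x":0,"y":0,"z":0,"rx":0,"ry":0,"rz":0,"claw":255},
  {"x":0,"y":0,"z":0,"rx":0,"ry":0,"rz":0,"claw":255},
  {"x":0,"y":0,"z":0,"rx":0,"ry":0,"rz":0,"claw":255},
  {"x":0,"y":0,"z":0,"rx":0,"ry":0,"rz":0,"claw":255},
  {"x":0,"y":0,"z":0.06,"rx":0,"ry":0,"rz":0,"claw":255},
  {"x":0,"y":0,"z":0.14,"rx":0,"ry":0,"rz":0,"claw":255},
  {"x":0,"y":0,"z":0.22,"rx":0,"ry":0,"rz":0,"claw":255},
  {"x":0,"y":0,"z":0.24,"rx":0,"ry":0,"rz":0,"claw":255},
], squeeze=25)

```text
t: 8.63
tool_pos: [0.4755, -0.3484, 0.1462]
orientation: [3.017, 0.844, 0.009]
force: [1.2, -1.2, 1.9]
opening: 0.0305
gripper_force: 0.0
```

Emit:
arm_command([
  {"x":0,"y":0,"z":0.12,"rx":0,"ry":0,"rz":0,"claw":0},
  {"x":0,"y":0,"z":0.12,"rx":0,"ry":0,"rz":0,"claw":0},
  {"x":0,"y":0,"z":0.12,"rx":0,"ry":0,"rz":0,"claw":0},
  {"x":0,"y":0,"z":0.12,"rx":0,"ry":0,"rz":0,"claw":0},
  {"x":0,"y":0,"z":0.12,"rx":0,"ry":0,"rz":0,"claw":0},
  {"x":0,"y":0,"z":0.12,"rx":0,"ry":0,"rz":0,"claw":0},
  {"x":0,"y":0,"z":0.12,"rx":0,"ry":0,"rz":0,"claw":0},
  {"x":0,"y":0,"z":0.12,"rx":0,"ry":0,"rz":0,"claw":0},
])

```text
t: 9.3
tool_pos: [0.4721, -0.3454, 0.1968]
orientation: [-3.023, -0.846, 0.002]
force: [-0.4, -0.0, 0.2]
opening: 0.0798
gripper_force: 0.0
```

```bash
python3 disc.py w5 .470 -.349 .0125 .034
```

```text
t 9.3 tcp [ 0.4721 -0.3454  0.1968] closing -58.7 tilt [-0.002  0.002] q6 0.31
centre [ 0.47   -0.3501] r 0.0345 zt 0.0117 px (np.float64(323.01313915781), np.float64(215.33272188952972)) rgb [48. 49. 49.]
units to TCP z .018:  [-0.0041 -0.0094 -0.3575]
```

View pics/w5.png

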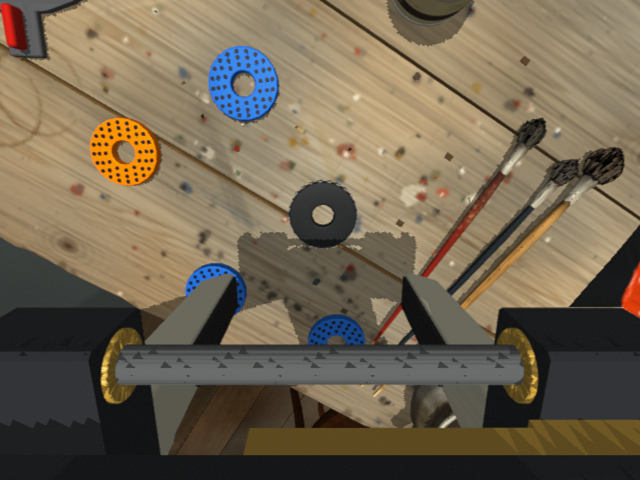

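The support hasn't moved, at pixel (323,215), so the fingers closed without touching it. The TCP was also 5 mm off because I measured before the arm settled. Trying again settled, without lifting.

Emit:
arm_command([
  {"x":-0.004,"y":-0.0094,"z":-0.08,"rx":0,"ry":0,"rz":0,"claw":0},
  {"x":-0.004,"y":-0.0094,"z":-0.16,"rx":0,"ry":0,"rz":0,"claw":0},
  {"x":-0.004,"y":-0.0094,"z":-0.24,"rx":0,"ry":0,"rz":0,"claw":0},
  {"x":-0.004,"y":-0.0094,"z":-0.3,"rx":0,"ry":0,"rz":0,"claw":0},
  {"x":-0.004,"y":-0.0094,"z":-0.34,"rx":0,"ry":0,"rz":0,"claw":0},
  {"x":-0.004,"y":-0.0094,"z":-0.361,"rx":0,"ry":0,"rz":0,"claw":0},
  {"x":-0.004,"y":-0.0094,"z":-0.361,"rx":0,"ry":0,"rz":0,"claw":0},
  {"x":-0.004,"y":-0.0094,"z":-0.361,"rx":0,"ry":0,"rz":0,"claw":0},
  {"x":-0.004,"y":-0.0094,"z":-0.361,"rx":0,"ry":0,"rz":0,"claw":0},
  {"x":-0.004,"y":-0.0094,"z":-0.361,"rx":0,"ry":0,"rz":0,"claw":0},
])

```text
t: 10.18
tool_pos: [0.4721, -0.3519, 0.0202]
orientation: [3.022, 0.846, 0.003]
force: [0.4, 0.5, 0.1]
opening: 0.0931
gripper_force: 0.0
```

Emit:
arm_command([
  {"x":0,"y":0,"z":0,"rx":0,"ry":0,"rz":0,"claw":255},
  {"x":0,"y":0,"z":0,"rx":0,"ry":0,"rz":0,"claw":255},
  {"x":0,"y":0,"z":0,"rx":0,"ry":0,"rz":0,"claw":255},
  {"x":0,"y":0,"z":0,"rx":0,"ry":0,"rz":0,"claw":255},
  {"x":0,"y":0,"z":0,"rx":0,"ry":0,"rz":0,"claw":255},
  {"x":0,"y":0,"z":0,"rx":0,"ry":0,"rz":0,"claw":255},
])

```text
t: 10.68
tool_pos: [0.4707, -0.3506, 0.0178]
orientation: [-3.025, -0.847, 0.0]
force: [-0.5, 0.5, 0.7]
opening: 0.0578
gripper_force: 0.0
```

Run:
```python
from h import *
s=robot.read_state(); print(s['tool_pos'],s['opening'],s['gripper_force'])
c,im,d=cap('wrist'); c2,im2,d2=cap('scene')
P=pts(c,d); Rt=cv2.Rodrigues(s['orientation'])[0]; L=(P-s['tool_pos'])@Rt
m=(d>0)&(abs(L[...,0])<.02)&(abs(L[...,1])<.07)&(P[...,2]>.001)
print('lowest seen',np.percentile(P[m][:,2],[0,2,5,20]), )
u,v=map(int,proj(c2,[.47,-.35,.02])); u=max(100,min(540,u)); v=max(75,min(405,v))
a=cv2.resize(im2[v-75:v+75,u-100:u+100],(400,300)); b=cv2.resize(im,(400,300))
cv2.imwrite('pics/w6.png',np.hstack([a,b])[:,:,::-1])
```

```text
[ 0.47065941 -0.35059918  0.01784535] 0.0577782003019969 0.0
lowest seen [0.00102068 0.01019848 0.01094929 0.01187726]
```

View pics/w6.png

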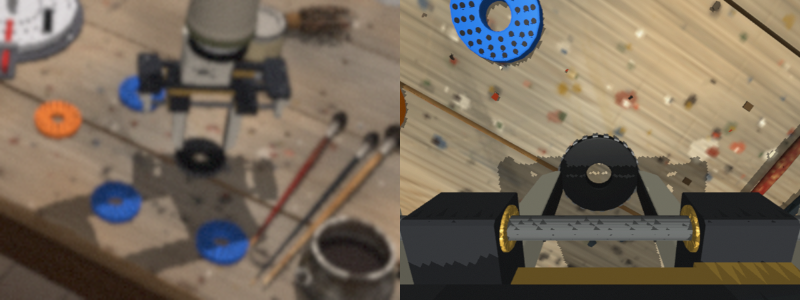

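The right-hand view shows the fingers beside the disc, at about (598,175). I'll hold longer and see whether a grip force builds.

Emit:
arm_command([
  {"x":0,"y":0,"z":0,"rx":0,"ry":0,"rz":0,"claw":255},
  {"x":0,"y":0,"z":0,"rx":0,"ry":0,"rz":0,"claw":255},
])

```text
t: 10.95
tool_pos: [0.4706, -0.3506, 0.0178]
orientation: [-3.025, -0.847, 0.0]
force: [-0.7, 0.2, 0.0]
opening: 0.036
gripper_force: 0.0
```

Run:
```python
from h import *
s=robot.read_state(); print(s['tool_pos'],s['opening'],s['gripper_force'])
c,im,d=cap('wrist'); np.savez('w7',im=im,d=d)
a=im[150:420,160:480]; cv2.imwrite('pics/w7.png',cv2.resize(a,None,fx=2,fy=2)[:,:,::-1])
P=pts(c,d); Rt=cv2.Rodrigues(s['orientation'])[0]; L=(P-s['tool_pos'])@Rt
for y in (-.045,-.04,-.035,-.03,-.025,-.02,.02,.025,.03,.035,.04,.045):
    m=(d>0)&(abs(L[...,1]-y)<.0025)&(abs(L[...,0])<.03); print(y,P[m][:,2].min().round(4) if m.any() else None,np.percentile(P[m][:,2],[25,50,75]).round(4) if m.any() else None)
```

```text
[ 0.47064463 -0.35060228  0.01777618] 0.036048513713541175 0.0
-0.045 -0.0087 [0.1352 0.1359 0.1371]
-0.04 -0.008 [0.1354 0.1361 0.145 ]
-0.035 -0.0029 [0.1355 0.1364 0.1457]
-0.03 -0.0025 [0.0702 0.1363 0.1429]
-0.025 -0.0032 [0.0722 0.1361 0.1424]
-0.02 -0.0029 [0.0673 0.1239 0.1366]
0.02 -0.0031 [0.0688 0.1239 0.1373]
0.025 -0.0031 [0.0715 0.1361 0.1423]
0.03 -0.0028 [0.0754 0.1366 0.1431]
0.035 -0.0032 [0.1357 0.1379 0.1443]
0.04 -0.003 [0.1355 0.1376 0.1444]
0.045 -0.0033 [0.1352 0.137  0.145 ]
```

View pics/w7.png

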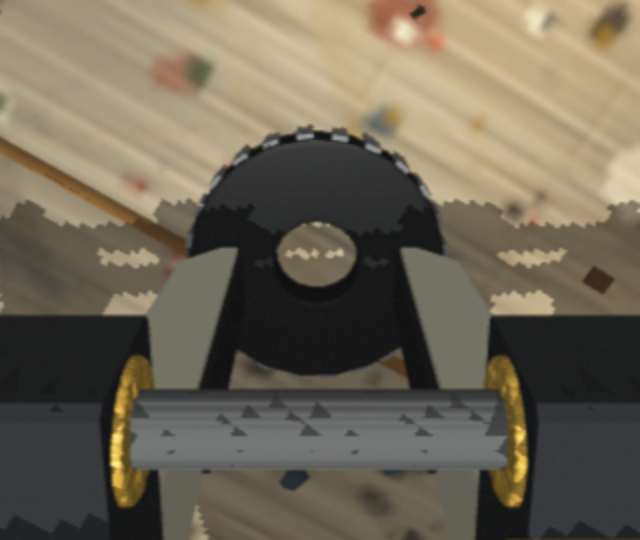

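The crop shows the fingertips standing over the disc's top face, so they end higher than the quoted 14 mm suggests. I'll open and feel downward.

Emit:
arm_command([
  {"x":0,"y":0,"z":0,"rx":0,"ry":0,"rz":0,"claw":0},
  {"x":0,"y":0,"z":0,"rx":0,"ry":0,"rz":0,"claw":0},
  {"x":0,"y":0,"z":0,"rx":0,"ry":0,"rz":0,"claw":0},
  {"x":0,"y":0,"z":0,"rx":0,"ry":0,"rz":0,"claw":0},
  {"x":0,"y":0,"z":0,"rx":0,"ry":0,"rz":0,"claw":0},
  {"x":0,"y":0,"z":0,"rx":0,"ry":0,"rz":0,"claw":0},
  {"x":0,"y":0,"z":0,"rx":0,"ry":0,"rz":0,"claw":0},
  {"x":0,"y":0,"z":-0.004,"rx":0,"ry":0,"rz":0,"claw":0},
  {"x":0,"y":0,"z":-0.008,"rx":0,"ry":0,"rz":0,"claw":0},
  {"x":0,"y":0,"z":-0.008,"rx":0,"ry":0,"rz":0,"claw":0},
])

```text
t: 11.83
tool_pos: [0.4703, -0.3503, 0.0132]
orientation: [-3.025, -0.847, 0.001]
force: [-0.4, 0.7, 0.3]
opening: 0.0916
gripper_force: 0.0
```

Emit:
arm_command([
  {"x":0,"y":0,"z":-0.003,"rx":0,"ry":0,"rz":0,"claw":0},
  {"x":0,"y":0,"z":-0.006,"rx":0,"ry":0,"rz":0,"claw":0},
  {"x":0,"y":0,"z":-0.006,"rx":0,"ry":0,"rz":0,"claw":0},
  {"x":0,"y":0,"z":-0.006,"rx":0,"ry":0,"rz":0,"claw":0},
])

```text
t: 12.17
tool_pos: [0.4706, -0.3505, 0.0106]
orientation: [-3.025, -0.847, 0.0]
force: [-0.2, 0.1, -0.7]
opening: 0.0927
gripper_force: 0.0
```

Emit:
arm_command([
  {"x":0,"y":0,"z":-0.003,"rx":0,"ry":0,"rz":0,"claw":0},
  {"x":0,"y":0,"z":-0.006,"rx":0,"ry":0,"rz":0,"claw":0},
  {"x":0,"y":0,"z":-0.006,"rx":0,"ry":0,"rz":0,"claw":0},
  {"x":0,"y":0,"z":-0.006,"rx":0,"ry":0,"rz":0,"claw":0},
])

```text
t: 12.5
tool_pos: [0.4706, -0.3506, 0.0077]
orientation: [-3.025, -0.847, 0.0]
force: [-0.0, 0.6, -0.4]
opening: 0.0929
gripper_force: 0.0
```

Emit:
arm_command([
  {"x":0,"y":0,"z":0,"rx":0,"ry":0,"rz":0,"claw":255},
  {"x":0,"y":0,"z":0,"rx":0,"ry":0,"rz":0,"claw":255},
  {"x":0,"y":0,"z":0,"rx":0,"ry":0,"rz":0,"claw":255},
  {"x":0,"y":0,"z":0,"rx":0,"ry":0,"rz":0,"claw":255},
  {"x":0,"y":0,"z":0,"rx":0,"ry":0,"rz":0,"claw":255},
  {"x":0,"y":0,"z":0,"rx":0,"ry":0,"rz":0,"claw":255},
])

```text
t: 13.0
tool_pos: [0.4707, -0.3506, 0.0079]
orientation: [3.025, 0.847, 0.0]
force: [0.3, 0.3, -0.5]
opening: 0.0571
gripper_force: 0.0
```

Run:
```python
from h import *
s=robot.read_state()
w=np.load('w7.npz'); c,im,d=cap('wrist'); Rt=cv2.Rodrigues(s['orientation'])[0]
print(s['tool_pos'],s['opening'])
for nm,D,dz in(('old',w['d'],.0099),('new',d,0)):
    P=pts(c,D)+[0,0,dz]; L=(P-s['tool_pos']-[0,0,dz])@Rt
    # finger pixels: between camera and disc, tool z between -.1 and .02
    m=(D>0)&(abs(L[...,0])<.02)&(abs(L[...,1])>.01)&(abs(L[...,1])<.07)&(P[...,2]>.02)&(P[...,2]<.1)
    for sg in(-1,1):
        q=L[m&(L[...,1]*sg>0)]; print(nm,sg,len(q),'max tool z %.4f'%np.percentile(q[:,2],99.5),'near it',q[q[:,2]>np.percentile(q[:,2],97)].mean(0).round(4))
    for (u,v) in ((319,250),(319,200),(150,150)): print('z at',u,v,P[v,u].round(4))
```

```text
[ 0.47070052 -0.35061725  0.00785903] 0.057134643101012454
old -1 2976 max tool z -0.0110 near it [ 0.0064 -0.0207 -0.0125]
old 1 2979 max tool z -0.0112 near it [ 0.0066  0.0204 -0.0126]
z at 319 250 [ 0.4846 -0.3416  0.0116]
z at 319 200 [ 0.5049 -0.3293 -0.0016]
z at 150 150 [ 0.4826 -0.2424  0.0008]
new -1 4207 max tool z -0.0134 near it [ 0.0063 -0.0318 -0.0147]
new 1 4217 max tool z -0.0133 near it [ 0.0065  0.0314 -0.0145]
z at 319 250 [ 0.4873 -0.34    0.0116]
z at 319 200 [ 0.5064 -0.3284 -0.0017]
z at 150 150 [ 0.4849 -0.2454 -0.0007]
```

The wrist depth puts the fingertips about 11 mm behind the reported TCP, roughly 25 mm shorter than described. I'll open and descend by the measured tip instead.

Emit:
arm_command([
  {"x":0,"y":0,"z":0,"rx":0,"ry":0,"rz":0,"claw":0},
  {"x":0,"y":0,"z":0,"rx":0,"ry":0,"rz":0,"claw":0},
  {"x":0,"y":0,"z":0,"rx":0,"ry":0,"rz":0,"claw":0},
  {"x":0,"y":0,"z":0,"rx":0,"ry":0,"rz":0,"claw":0},
  {"x":0,"y":0,"z":0,"rx":0,"ry":0,"rz":0,"claw":0},
  {"x":0,"y":0,"z":-0.006,"rx":0,"ry":0,"rz":0,"claw":0},
  {"x":0,"y":0,"z":-0.012,"rx":0,"ry":0,"rz":0,"claw":0},
  {"x":0,"y":0,"z":-0.018,"rx":0,"ry":0,"rz":0,"claw":0},
  {"x":0,"y":0,"z":-0.024,"rx":0,"ry":0,"rz":0,"claw":0},
  {"x":0,"y":0,"z":-0.024,"rx":0,"ry":0,"rz":0,"claw":0},
])

```text
t: 13.88
tool_pos: [0.4701, -0.3501, -0.0053]
orientation: [-3.024, -0.846, 0.001]
force: [0.0, 0.3, 0.2]
opening: 0.0932
gripper_force: 0.0
```

Emit:
arm_command([
  {"x":0,"y":0,"z":-0.004,"rx":0,"ry":0,"rz":0,"claw":0},
  {"x":0,"y":0,"z":-0.006,"rx":0,"ry":0,"rz":0,"claw":0},
  {"x":0,"y":0,"z":-0.006,"rx":0,"ry":0,"rz":0,"claw":0},
])

```text
t: 14.13
tool_pos: [0.4706, -0.3505, -0.0074]
orientation: [-3.025, -0.847, 0.0]
force: [-0.5, -0.7, -0.2]
opening: 0.0929
gripper_force: 0.0
```

Emit:
arm_command([
  {"x":0,"y":0,"z":0,"rx":0,"ry":0,"rz":0,"claw":255},
  {"x":0,"y":0,"z":0,"rx":0,"ry":0,"rz":0,"claw":255},
  {"x":0,"y":0,"z":0,"rx":0,"ry":0,"rz":0,"claw":255},
  {"x":0,"y":0,"z":0,"rx":0,"ry":0,"rz":0,"claw":255},
  {"x":0,"y":0,"z":0,"rx":0,"ry":0,"rz":0,"claw":255},
  {"x":0,"y":0,"z":0,"rx":0,"ry":0,"rz":0,"claw":255},
])

```text
t: 14.63
tool_pos: [0.4707, -0.3507, -0.007]
orientation: [3.025, 0.847, 0.0]
force: [-1.5, -0.0, 0.0]
opening: 0.0661
gripper_force: 24.8
```

Gripped: the opening reads .0661 with 24.8 N. Lifting, then carrying it over the post at (.5815,.0255).

Emit:
arm_command([
  {"x":0,"y":0,"z":0.04,"rx":0,"ry":0,"rz":0,"claw":255},
  {"x":0,"y":0,"z":0.1,"rx":0,"ry":0,"rz":0,"claw":255},
  {"x":0,"y":0,"z":0.16,"rx":0,"ry":0,"rz":0,"claw":255},
  {"x":0.04,"y":0.14,"z":0.21,"rx":0,"ry":0,"rz":0,"claw":255},
  {"x":0.06,"y":0.2,"z":0.25,"rx":0,"ry":0,"rz":0,"claw":255},
  {"x":0.08,"y":0.27,"z":0.26,"rx":0,"ry":0,"rz":0,"claw":255},
  {"x":0.1,"y":0.34,"z":0.26,"rx":0,"ry":0,"rz":0,"claw":255},
  {"x":0.12,"y":0.41,"z":0.26,"rx":0,"ry":0,"rz":0,"claw":255},
  {"x":0.14,"y":0.48,"z":0.26,"rx":0,"ry":0,"rz":0,"claw":255},
  {"x":0.16,"y":0.54,"z":0.26,"rx":0,"ry":0,"rz":0,"claw":255},
])

```text
t: 15.47
tool_pos: [0.551, -0.0785, 0.1234]
orientation: [3.025, 0.846, 0.001]
force: [0.3, -0.8, -1.1]
opening: 0.0665
gripper_force: 24.8
```

Emit:
arm_command([
  {"x":0.03,"y":0.1,"z":0,"rx":0,"ry":0,"rz":0,"claw":255},
  {"x":0.062,"y":0.212,"z":0,"rx":0,"ry":0,"rz":0,"claw":255},
  {"x":0.062,"y":0.212,"z":0,"rx":0,"ry":0,"rz":0,"claw":255},
  {"x":0.062,"y":0.212,"z":0,"rx":0,"ry":0,"rz":0,"claw":255},
  {"x":0.062,"y":0.212,"z":0,"rx":0,"ry":0,"rz":0,"claw":255},
  {"x":0.062,"y":0.212,"z":0,"rx":0,"ry":0,"rz":0,"claw":255},
  {"x":0.062,"y":0.212,"z":0,"rx":0,"ry":0,"rz":0,"claw":255},
])

```text
t: 16.05
tool_pos: [0.5814, 0.0241, 0.1227]
orientation: [3.026, 0.845, -0.001]
force: [-0.3, -0.5, -0.8]
opening: 0.0665
gripper_force: 24.8
```

```bash
cat > look.py <<'E'
from h import *
import sys
s=robot.read_state(); Rt=cv2.Rodrigues(s['orientation'])[0]; print('t %.2f'%s['t'],s['tool_pos'].round(4),'open %.4f f %.1f'%(s['opening'],s['gripper_force']),'closing %.1f'%np.degrees(np.arctan2(Rt[1,1],Rt[0,1])))
print('units to post C:',((np.array([.5815,.0255])-s['tool_pos'][:2])/.5).round(4))
c,im,d=cap('wrist',sys.argv[1])
E
python3 look.py w8
```

```text
t 16.05 [0.5814 0.0241 0.1227] open 0.0665 f 24.8 closing -58.8
units to post C: [0.0002 0.0027]
```

View pics/w8.png

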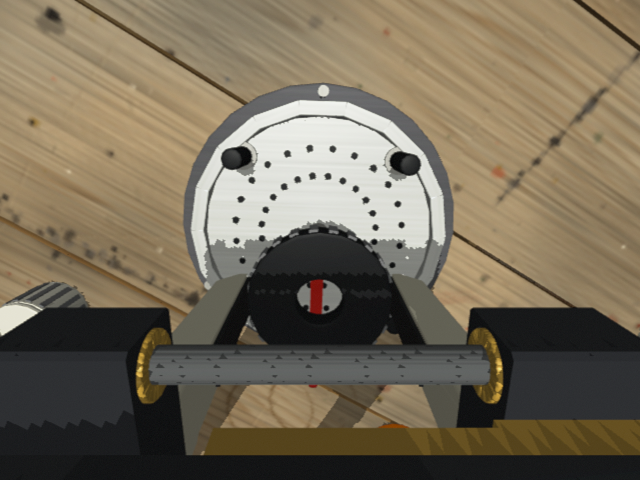

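The disc hangs squarely over the post, with the pegs symmetric at (237,158) and (405,162). Lowering in stages.

Emit:
arm_command([
  {"x":0,"y":0.0027,"z":-0.02,"rx":0,"ry":0,"rz":0,"claw":255},
  {"x":0,"y":0.0027,"z":-0.04,"rx":0,"ry":0,"rz":0,"claw":255},
  {"x":0,"y":0.0027,"z":-0.06,"rx":0,"ry":0,"rz":0,"claw":255},
  {"x":0,"y":0.0027,"z":-0.08,"rx":0,"ry":0,"rz":0,"claw":255},
  {"x":0,"y":0.0027,"z":-0.1,"rx":0,"ry":0,"rz":0,"claw":255},
  {"x":0,"y":0.0027,"z":-0.11,"rx":0,"ry":0,"rz":0,"claw":255},
  {"x":0,"y":0.0027,"z":-0.11,"rx":0,"ry":0,"rz":0,"claw":255},
  {"x":0,"y":0.0027,"z":-0.11,"rx":0,"ry":0,"rz":0,"claw":255},
])

```text
t: 16.77
tool_pos: [0.5813, 0.0268, 0.0673]
orientation: [-3.025, -0.847, 0.001]
force: [-0.5, -0.3, 0.3]
opening: 0.0665
gripper_force: 24.8
```

Emit:
arm_command([
  {"x":0,"y":0,"z":-0.02,"rx":0,"ry":0,"rz":0,"claw":255},
  {"x":0,"y":0,"z":-0.04,"rx":0,"ry":0,"rz":0,"claw":255},
  {"x":0,"y":0,"z":-0.06,"rx":0,"ry":0,"rz":0,"claw":255},
  {"x":0,"y":0,"z":-0.08,"rx":0,"ry":0,"rz":0,"claw":255},
  {"x":0,"y":0,"z":-0.09,"rx":0,"ry":0,"rz":0,"claw":255},
  {"x":0,"y":0,"z":-0.1,"rx":0,"ry":0,"rz":0,"claw":255},
  {"x":0,"y":0,"z":-0.1,"rx":0,"ry":0,"rz":0,"claw":255},
  {"x":0,"y":0,"z":-0.1,"rx":0,"ry":0,"rz":0,"claw":255},
])

```text
t: 17.43
tool_pos: [0.5815, 0.0268, 0.0175]
orientation: [-3.025, -0.847, 0.001]
force: [0.4, -0.7, -1.0]
opening: 0.0661
gripper_force: 24.8
```

No contact at depth, so I'll release, rise, and go over the orange screen.

Emit:
arm_command([
  {"x":0,"y":0,"z":0,"rx":0,"ry":0,"rz":0,"claw":0},
  {"x":0,"y":0,"z":0,"rx":0,"ry":0,"rz":0,"claw":0},
  {"x":0,"y":0,"z":0,"rx":0,"ry":0,"rz":0,"claw":0},
  {"x":0,"y":0,"z":0,"rx":0,"ry":0,"rz":0,"claw":0},
  {"x":0,"y":0,"z":0.06,"rx":0,"ry":0,"rz":0,"claw":0},
  {"x":0,"y":0,"z":0.12,"rx":0,"ry":0,"rz":0,"claw":0},
  {"x":0,"y":0,"z":0.2,"rx":0,"ry":0,"rz":0,"claw":0},
  {"x":0,"y":0,"z":0.28,"rx":0,"ry":0,"rz":0,"claw":0},
  {"x":-0.04,"y":-0.05,"z":0.34,"rx":0,"ry":0,"rz":0,"claw":0},
  {"x":-0.08,"y":-0.09,"z":0.36,"rx":0,"ry":0,"rz":0,"claw":0},
])

```text
t: 18.27
tool_pos: [0.5444, -0.0185, 0.2041]
orientation: [3.021, 0.849, 0.013]
force: [0.5, -0.2, -0.0]
opening: 0.0924
gripper_force: 0.0
```

Emit:
arm_command([
  {"x":-0.06,"y":-0.07,"z":-0.02,"rx":0,"ry":0,"rz":0,"claw":0},
  {"x":-0.12,"y":-0.14,"z":-0.05,"rx":0,"ry":0,"rz":0,"claw":0},
  {"x":-0.18,"y":-0.21,"z":-0.05,"rx":0,"ry":0,"rz":0,"claw":0},
  {"x":-0.235,"y":-0.274,"z":-0.05,"rx":0,"ry":0,"rz":0,"claw":0},
  {"x":-0.235,"y":-0.274,"z":-0.05,"rx":0,"ry":0,"rz":0,"claw":0},
  {"x":-0.235,"y":-0.274,"z":-0.05,"rx":0,"ry":0,"rz":0,"claw":0},
  {"x":-0.235,"y":-0.274,"z":-0.05,"rx":0,"ry":0,"rz":0,"claw":0},
  {"x":-0.235,"y":-0.274,"z":-0.05,"rx":0,"ry":0,"rz":0,"claw":0},
])

```text
t: 18.93
tool_pos: [0.4249, -0.1549, 0.1733]
orientation: [3.025, 0.846, 0.002]
force: [-0.2, 0.4, -0.8]
opening: 0.0931
gripper_force: 0.0
```

```bash
cat > top.py <<'E'
from h import *
c,im,d=cap('top'); P=pts(c,d); hsv=cv2.cvtColor(im,cv2.COLOR_RGB2HSV)
m=top_of(P,.579,.024,.045,.028,.15); q=P[m]
if len(q): zt=np.percentile(q[:,2],90); print('stack: n',len(q),'zhi %.4f'%zt,'z med %.4f'%np.median(q[:,2]),'xy',np.median(q[:,:2],0).round(4))
red=((hsv[...,0]<6)|(hsv[...,0]>174))&(hsv[...,1]>130)&top_of(P,.579,.024,.17,.01,.05)
for k,(lo,hi) in {'stripe':(.03,.1),'pointer':(.1,.15)}.items():
    e=P[...,:2]-[.579,.024]; r=np.hypot(e[...,0],e[...,1]); w=e[red&(r>lo)&(r<hi)]
    if len(w): print(k,len(w),np.degrees(np.arctan2(w[:,1].mean(),w[:,0].mean())).round(1))
E
python3 top.py; python3 disc.py w9 .424 -.156 .0125 .032
```

```text
stack: n 513 zhi 0.0394 z med 0.0338 xy [0.5774 0.023 ]
stripe 22 -149.0
pointer 30 -150.2
t 19.0 tcp [ 0.425  -0.1546  0.1731] closing -58.7 tilt [0.001 0.   ] q6 0.56
centre [ 0.4241 -0.1551] r 0.0315 zt 0.0118 px (np.float64(319.60459857480686), np.float64(217.68388207320632)) rgb [245. 141.   6.]
units to TCP z .018:  [-0.0017 -0.001  -0.3103]
```

The support sits flat with its top at .034, and the notch is still aligned. Grasping the orange screen at (.4241,-.1551).

Emit:
arm_command([
  {"x":-0.0017,"y":-0.001,"z":-0.08,"rx":0,"ry":0,"rz":0,"claw":0},
  {"x":-0.0017,"y":-0.001,"z":-0.16,"rx":0,"ry":0,"rz":0,"claw":0},
  {"x":-0.0017,"y":-0.001,"z":-0.24,"rx":0,"ry":0,"rz":0,"claw":0},
  {"x":-0.0017,"y":-0.001,"z":-0.3,"rx":0,"ry":0,"rz":0,"claw":0},
  {"x":-0.0017,"y":-0.001,"z":-0.34,"rx":0,"ry":0,"rz":0,"claw":0},
  {"x":-0.0017,"y":-0.001,"z":-0.36,"rx":0,"ry":0,"rz":0,"claw":0},
  {"x":-0.0017,"y":-0.001,"z":-0.36,"rx":0,"ry":0,"rz":0,"claw":0},
  {"x":-0.0017,"y":-0.001,"z":-0.36,"rx":0,"ry":0,"rz":0,"claw":0},
  {"x":-0.0017,"y":-0.001,"z":-0.36,"rx":0,"ry":0,"rz":0,"claw":0},
])

```text
t: 19.78
tool_pos: [0.4245, -0.1556, -0.0064]
orientation: [3.024, 0.848, 0.002]
force: [0.3, -0.1, -0.1]
opening: 0.0928
gripper_force: 0.0
```

Emit:
arm_command([
  {"x":0,"y":0,"z":0,"rx":0,"ry":0,"rz":0,"claw":255},
  {"x":0,"y":0,"z":0,"rx":0,"ry":0,"rz":0,"claw":255},
  {"x":0,"y":0,"z":0,"rx":0,"ry":0,"rz":0,"claw":255},
  {"x":0,"y":0,"z":0,"rx":0,"ry":0,"rz":0,"claw":255},
  {"x":0,"y":0,"z":0,"rx":0,"ry":0,"rz":0,"claw":255},
  {"x":0,"y":0,"z":0,"rx":0,"ry":0,"rz":0,"claw":255},
  {"x":0,"y":0,"z":0,"rx":0,"ry":0,"rz":0,"claw":255},
], squeeze=25)

```text
t: 20.37
tool_pos: [0.4235, -0.1559, -0.007]
orientation: [3.025, 0.846, 0.0]
force: [-0.1, -0.1, 1.9]
opening: 0.0641
gripper_force: 25.0
```

Emit:
arm_command([
  {"x":0,"y":0,"z":0.06,"rx":0,"ry":0,"rz":0,"claw":255},
  {"x":0,"y":0,"z":0.13,"rx":0,"ry":0,"rz":0,"claw":255},
  {"x":0,"y":0,"z":0.2,"rx":0,"ry":0,"rz":0,"claw":255},
  {"x":0.04,"y":0.045,"z":0.26,"rx":0,"ry":0,"rz":0,"claw":255},
  {"x":0.09,"y":0.1,"z":0.26,"rx":0,"ry":0,"rz":0,"claw":255},
  {"x":0.14,"y":0.16,"z":0.26,"rx":0,"ry":0,"rz":0,"claw":255},
  {"x":0.19,"y":0.22,"z":0.26,"rx":0,"ry":0,"rz":0,"claw":255},
  {"x":0.24,"y":0.28,"z":0.26,"rx":0,"ry":0,"rz":0,"claw":255},
  {"x":0.29,"y":0.33,"z":0.26,"rx":0,"ry":0,"rz":0,"claw":255},
  {"x":0.316,"y":0.363,"z":0.26,"rx":0,"ry":0,"rz":0,"claw":255},
])

```text
t: 21.2
tool_pos: [0.5831, 0.0285, 0.1225]
orientation: [-3.024, -0.849, -0.001]
force: [1.3, -0.0, 0.3]
opening: 0.0638
gripper_force: 25.0
```

Emit:
arm_command([
  {"x":0,"y":0,"z":0,"rx":0,"ry":0,"rz":0,"claw":255},
  {"x":0,"y":0,"z":0,"rx":0,"ry":0,"rz":0,"claw":255},
  {"x":0,"y":0,"z":0,"rx":0,"ry":0,"rz":0,"claw":255},
  {"x":0,"y":0,"z":-0.02,"rx":0,"ry":0,"rz":0,"claw":255},
  {"x":0,"y":0,"z":-0.04,"rx":0,"ry":0,"rz":0,"claw":255},
  {"x":0,"y":0,"z":-0.06,"rx":0,"ry":0,"rz":0,"claw":255},
  {"x":0,"y":0,"z":-0.08,"rx":0,"ry":0,"rz":0,"claw":255},
  {"x":0,"y":0,"z":-0.1,"rx":0,"ry":0,"rz":0,"claw":255},
  {"x":0,"y":0,"z":-0.11,"rx":0,"ry":0,"rz":0,"claw":255},
  {"x":0,"y":0,"z":-0.11,"rx":0,"ry":0,"rz":0,"claw":255},
])

```text
t: 22.03
tool_pos: [0.5798, 0.0257, 0.0655]
orientation: [-3.024, -0.846, 0.005]
force: [-0.7, 0.3, -0.2]
opening: 0.0641
gripper_force: 25.0
```

Emit:
arm_command([
  {"x":0.002,"y":0,"z":-0.02,"rx":0,"ry":0,"rz":0,"claw":255},
  {"x":0.002,"y":0,"z":-0.04,"rx":0,"ry":0,"rz":0,"claw":255},
  {"x":0.002,"y":0,"z":-0.06,"rx":0,"ry":0,"rz":0,"claw":255},
  {"x":0.002,"y":0,"z":-0.074,"rx":0,"ry":0,"rz":0,"claw":255},
  {"x":0.002,"y":0,"z":-0.074,"rx":0,"ry":0,"rz":0,"claw":255},
  {"x":0.002,"y":0,"z":-0.074,"rx":0,"ry":0,"rz":0,"claw":255},
])

```text
t: 22.53
tool_pos: [0.5816, 0.0258, 0.0299]
orientation: [-3.025, -0.847, 0.003]
force: [-0.2, 0.8, 0.7]
opening: 0.0638
gripper_force: 25.0
```

Emit:
arm_command([
  {"x":0,"y":0,"z":0,"rx":0,"ry":0,"rz":0,"claw":0},
  {"x":0,"y":0,"z":0,"rx":0,"ry":0,"rz":0,"claw":0},
  {"x":0,"y":0,"z":0,"rx":0,"ry":0,"rz":0,"claw":0},
  {"x":0,"y":0,"z":0,"rx":0,"ry":0,"rz":0,"claw":0},
  {"x":0,"y":0,"z":0.06,"rx":0,"ry":0,"rz":0,"claw":0},
  {"x":0,"y":0,"z":0.12,"rx":0,"ry":0,"rz":0,"claw":0},
  {"x":0,"y":0,"z":0.2,"rx":0,"ry":0,"rz":0,"claw":0},
  {"x":0,"y":0,"z":0.28,"rx":0,"ry":0,"rz":0,"claw":0},
  {"x":-0.01,"y":-0.06,"z":0.32,"rx":0,"ry":0,"rz":0,"claw":0},
  {"x":-0.02,"y":-0.12,"z":0.32,"rx":0,"ry":0,"rz":0,"claw":0},
])

```text
t: 23.37
tool_pos: [0.5761, -0.0342, 0.1988]
orientation: [3.02, 0.85, 0.017]
force: [0.6, -1.2, 1.0]
opening: 0.0932
gripper_force: 0.0
```

Emit:
arm_command([
  {"x":-0.02,"y":-0.08,"z":-0.01,"rx":0,"ry":0,"rz":0,"claw":0},
  {"x":-0.03,"y":-0.16,"z":-0.02,"rx":0,"ry":0,"rz":0,"claw":0},
  {"x":-0.04,"y":-0.24,"z":-0.03,"rx":0,"ry":0,"rz":0,"claw":0},
  {"x":-0.06,"y":-0.32,"z":-0.03,"rx":0,"ry":0,"rz":0,"claw":0},
  {"x":-0.07,"y":-0.378,"z":-0.03,"rx":0,"ry":0,"rz":0,"claw":0},
  {"x":-0.07,"y":-0.378,"z":-0.03,"rx":0,"ry":0,"rz":0,"claw":0},
  {"x":-0.07,"y":-0.378,"z":-0.03,"rx":0,"ry":0,"rz":0,"claw":0},
  {"x":-0.07,"y":-0.378,"z":-0.03,"rx":0,"ry":0,"rz":0,"claw":0},
  {"x":-0.07,"y":-0.378,"z":-0.03,"rx":0,"ry":0,"rz":0,"claw":0},
])

```text
t: 24.12
tool_pos: [0.5378, -0.2221, 0.176]
orientation: [-3.025, -0.849, -0.001]
force: [-0.5, 1.0, -0.1]
opening: 0.093
gripper_force: 0.0
```

```bash
python3 top.py; python3 disc.py w10 .537 -.224 .0125 .032
```

```text
stack: n 527 zhi 0.0506 z med 0.0452 xy [0.576  0.0226]
stripe 22 -149.2
pointer 31 -150.2
t 24.2 tcp [ 0.5378 -0.2219  0.176 ] closing -58.6 tilt [0. 0.] q6 0.54
centre [ 0.537  -0.2238] r 0.0315 zt 0.0118 px (np.float64(320.90678053822774), np.float64(217.62865775760605)) rgb [ 41. 109. 205.]
units to TCP z .018:  [-0.0016 -0.0037 -0.316 ]
```

The stack top is at about .046, as expected. Grasping the blue screen at (.537,-.2238).

Emit:
arm_command([
  {"x":-0.0016,"y":-0.0037,"z":-0.08,"rx":0,"ry":0,"rz":0,"claw":0},
  {"x":-0.0016,"y":-0.0037,"z":-0.16,"rx":0,"ry":0,"rz":0,"claw":0},
  {"x":-0.0016,"y":-0.0037,"z":-0.24,"rx":0,"ry":0,"rz":0,"claw":0},
  {"x":-0.0016,"y":-0.0037,"z":-0.3,"rx":0,"ry":0,"rz":0,"claw":0},
  {"x":-0.0016,"y":-0.0037,"z":-0.34,"rx":0,"ry":0,"rz":0,"claw":0},
  {"x":-0.0016,"y":-0.0037,"z":-0.366,"rx":0,"ry":0,"rz":0,"claw":0},
  {"x":-0.0016,"y":-0.0037,"z":-0.366,"rx":0,"ry":0,"rz":0,"claw":0},
  {"x":-0.0016,"y":-0.0037,"z":-0.366,"rx":0,"ry":0,"rz":0,"claw":0},
  {"x":-0.0016,"y":-0.0037,"z":-0.366,"rx":0,"ry":0,"rz":0,"claw":0},
])

```text
t: 24.97
tool_pos: [0.5375, -0.2249, -0.0063]
orientation: [3.024, 0.848, 0.002]
force: [0.0, -0.6, 0.1]
opening: 0.0927
gripper_force: 0.0
```

Emit:
arm_command([
  {"x":0,"y":0,"z":0,"rx":0,"ry":0,"rz":0,"claw":255},
  {"x":0,"y":0,"z":0,"rx":0,"ry":0,"rz":0,"claw":255},
  {"x":0,"y":0,"z":0,"rx":0,"ry":0,"rz":0,"claw":255},
  {"x":0,"y":0,"z":0,"rx":0,"ry":0,"rz":0,"claw":255},
  {"x":0,"y":0,"z":0,"rx":0,"ry":0,"rz":0,"claw":255},
  {"x":0,"y":0,"z":0,"rx":0,"ry":0,"rz":0,"claw":255},
  {"x":0,"y":0,"z":0,"rx":0,"ry":0,"rz":0,"claw":255},
], squeeze=25)

```text
t: 25.55
tool_pos: [0.5366, -0.2251, -0.007]
orientation: [-3.025, -0.847, -0.0]
force: [-0.9, 0.6, 1.9]
opening: 0.0635
gripper_force: 25.0
```

Emit:
arm_command([
  {"x":0,"y":0,"z":0.06,"rx":0,"ry":0,"rz":0,"claw":255},
  {"x":0,"y":0,"z":0.13,"rx":0,"ry":0,"rz":0,"claw":255},
  {"x":0,"y":0,"z":0.2,"rx":0,"ry":0,"rz":0,"claw":255},
  {"x":0.01,"y":0.06,"z":0.26,"rx":0,"ry":0,"rz":0,"claw":255},
  {"x":0.025,"y":0.14,"z":0.26,"rx":0,"ry":0,"rz":0,"claw":255},
  {"x":0.04,"y":0.22,"z":0.26,"rx":0,"ry":0,"rz":0,"claw":255},
  {"x":0.055,"y":0.3,"z":0.26,"rx":0,"ry":0,"rz":0,"claw":255},
  {"x":0.07,"y":0.38,"z":0.26,"rx":0,"ry":0,"rz":0,"claw":255},
  {"x":0.08,"y":0.45,"z":0.26,"rx":0,"ry":0,"rz":0,"claw":255},
  {"x":0.09,"y":0.502,"z":0.26,"rx":0,"ry":0,"rz":0,"claw":255},
])

```text
t: 26.38
tool_pos: [0.5814, 0.029, 0.1227]
orientation: [-3.024, -0.849, -0.0]
force: [0.1, 0.2, -0.6]
opening: 0.0634
gripper_force: 25.0
```

Emit:
arm_command([
  {"x":0,"y":0,"z":0,"rx":0,"ry":0,"rz":0,"claw":255},
  {"x":0,"y":0,"z":0,"rx":0,"ry":0,"rz":0,"claw":255},
  {"x":0,"y":0,"z":0,"rx":0,"ry":0,"rz":0,"claw":255},
  {"x":0,"y":0,"z":-0.02,"rx":0,"ry":0,"rz":0,"claw":255},
  {"x":0,"y":0,"z":-0.04,"rx":0,"ry":0,"rz":0,"claw":255},
  {"x":0,"y":0,"z":-0.06,"rx":0,"ry":0,"rz":0,"claw":255},
  {"x":0,"y":0,"z":-0.08,"rx":0,"ry":0,"rz":0,"claw":255},
  {"x":0,"y":0,"z":-0.1,"rx":0,"ry":0,"rz":0,"claw":255},
  {"x":0,"y":0,"z":-0.1,"rx":0,"ry":0,"rz":0,"claw":255},
  {"x":0,"y":0,"z":-0.1,"rx":0,"ry":0,"rz":0,"claw":255},
])

```text
t: 27.22
tool_pos: [0.5806, 0.0258, 0.0715]
orientation: [-3.025, -0.846, 0.004]
force: [0.2, 0.2, -0.5]
opening: 0.0637
gripper_force: 25.0
```

Emit:
arm_command([
  {"x":0.001,"y":0,"z":-0.02,"rx":0,"ry":0,"rz":0,"claw":255},
  {"x":0.001,"y":0,"z":-0.04,"rx":0,"ry":0,"rz":0,"claw":255},
  {"x":0.001,"y":0,"z":-0.064,"rx":0,"ry":0,"rz":0,"claw":255},
  {"x":0.001,"y":0,"z":-0.064,"rx":0,"ry":0,"rz":0,"claw":255},
  {"x":0.001,"y":0,"z":-0.064,"rx":0,"ry":0,"rz":0,"claw":255},
  {"x":0.001,"y":0,"z":-0.064,"rx":0,"ry":0,"rz":0,"claw":255},
])

```text
t: 27.72
tool_pos: [0.5816, 0.026, 0.0405]
orientation: [-3.025, -0.847, 0.001]
force: [-0.1, 0.4, -0.5]
opening: 0.0636
gripper_force: 25.0
```

Emit:
arm_command([
  {"x":0,"y":0,"z":0,"rx":0,"ry":0,"rz":0,"claw":0},
  {"x":0,"y":0,"z":0,"rx":0,"ry":0,"rz":0,"claw":0},
  {"x":0,"y":0,"z":0,"rx":0,"ry":0,"rz":0,"claw":0},
  {"x":0,"y":0,"z":0,"rx":0,"ry":0,"rz":0,"claw":0},
  {"x":0,"y":0,"z":0.06,"rx":0,"ry":0,"rz":0,"claw":0},
  {"x":0,"y":0,"z":0.12,"rx":0,"ry":0,"rz":0,"claw":0},
  {"x":0,"y":0,"z":0.2,"rx":0,"ry":0,"rz":0,"claw":0},
  {"x":0,"y":0,"z":0.28,"rx":0,"ry":0,"rz":0,"claw":0},
  {"x":-0.03,"y":0.06,"z":0.29,"rx":0,"ry":0,"rz":0,"claw":0},
  {"x":-0.06,"y":0.13,"z":0.29,"rx":0,"ry":0,"rz":0,"claw":0},
])

```text
t: 28.55
tool_pos: [0.555, 0.0899, 0.1911]
orientation: [3.025, 0.84, 0.013]
force: [-0.2, 0.4, -0.7]
opening: 0.0928
gripper_force: 0.0
```

Emit:
arm_command([
  {"x":-0.03,"y":0.07,"z":0,"rx":0,"ry":0,"rz":0,"claw":0},
  {"x":-0.06,"y":0.14,"z":0,"rx":0,"ry":0,"rz":0,"claw":0},
  {"x":-0.09,"y":0.21,"z":0,"rx":0,"ry":0,"rz":0,"claw":0},
  {"x":-0.12,"y":0.28,"z":0,"rx":0,"ry":0,"rz":0,"claw":0},
  {"x":-0.15,"y":0.35,"z":0,"rx":0,"ry":0,"rz":0,"claw":0},
  {"x":-0.18,"y":0.42,"z":0,"rx":0,"ry":0,"rz":0,"claw":0},
  {"x":-0.213,"y":0.512,"z":0,"rx":0,"ry":0,"rz":0,"claw":0},
  {"x":-0.213,"y":0.512,"z":0,"rx":0,"ry":0,"rz":0,"claw":0},
  {"x":-0.213,"y":0.512,"z":0,"rx":0,"ry":0,"rz":0,"claw":0},
  {"x":-0.213,"y":0.512,"z":0,"rx":0,"ry":0,"rz":0,"claw":0},
])

```text
t: 29.38
tool_pos: [0.4455, 0.3468, 0.1858]
orientation: [3.024, 0.849, -0.0]
force: [0.1, -0.5, 0.4]
opening: 0.093
gripper_force: 0.0
```

```bash
python3 top.py; python3 disc.py w11 .445 .347 .0145 .032
```

```text
stack: n 554 zhi 0.0618 z med 0.0573 xy [0.5756 0.0231]
stripe 22 -149.0
pointer 31 -150.2
t 29.4 tcp [0.4459 0.346  0.1858] closing -58.7 tilt [ 0.    -0.001] q6 1.59
centre [0.4444 0.3483] r 0.0325 zt 0.0137 px (np.float64(316.66645975421443), np.float64(214.17783105951446)) rgb [ 53. 183.  84.]
units to TCP z .018:  [-0.003   0.0046 -0.3356]
```

View pics/w11.png

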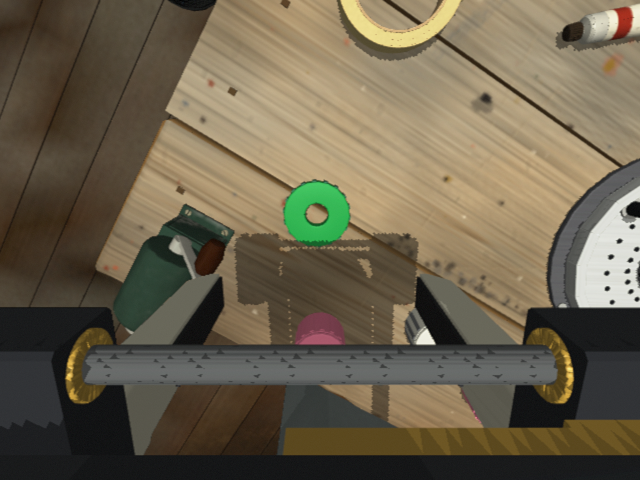

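The green ring is at (317,214), the tape roll is clear at (400,20), and there is a sharpener at (160,270). I'll check the height of anything under the gripper body there.

Run:
```python
from h import *
c,im,d=cap('top'); P=pts(c,d)
s=robot.read_state(); Rt=cv2.Rodrigues(s['orientation'])[0]
L=(P-np.array([.4424,.3465,0]))@Rt
for a in(0,-20,-40,-60):
    t=np.radians(a); x=L[...,0]*np.cos(t)-L[...,1]*np.sin(t); y=L[...,0]*np.sin(t)+L[...,1]*np.cos(t)
    m=(d>0)&(abs(x)<.045)&(abs(y)<.105)&(P[...,2]<.17)
    f=(d>0)&(abs(x)<.014)&(abs(y)<.072)&(P[...,2]<.17)&(abs(y)>.04)
    print(a,'body max z %.3f'%P[m][:,2].max(),'finger area max z %.3f'%P[f][:,2].max())
m=(abs(P[...,0]-.38)<.08)&(abs(P[...,1]-.42)<.05)&(P[...,2]<.17); print('sharpener',P[m][:,2].max())
```

```text
0 body max z 0.023 finger area max z 0.007
-20 body max z 0.021 finger area max z 0.005
-40 body max z 0.021 finger area max z 0.005
-60 body max z 0.045 finger area max z 0.006
sharpener 0.09580956111477645
```

Run:
```python
from h import *
c,im,d=cap('wrist'); P=pts(c,d); s=robot.read_state(); Rt=cv2.Rodrigues(s['orientation'])[0]
L=(P-np.array([.4444,.3483,0]))@Rt
m=(d>0)&(abs(L[...,0])<.16)&(L[...,1]<-.05)&(L[...,1]>-.22)&(P[...,2]<.14)&(P[...,2]>.02)&(np.mgrid[:480,:640][0]<300)
for y in np.arange(-.2,-.05,.02):
    k=m&(abs(L[...,1]-y)<.01)
    if k.sum()>5: print(y.round(2),'zmax %.3f'%P[k][:,2].max(),'x',L[k][:,0].min().round(3),L[k][:,0].max().round(3))
```

```text
-0.16 zmax 0.096 x -0.055 -0.033
-0.14 zmax 0.102 x -0.05 -0.0
-0.12 zmax 0.103 x -0.05 -0.002
-0.1 zmax 0.112 x -0.045 -0.005
-0.08 zmax 0.125 x -0.023 0.005
-0.06 zmax 0.125 x -0.016 0.004
```

The depth there is ambiguous, so I'll turn the gripper 40° away from the sharpener for this grasp.

Emit:
arm_command([
  {"x":-0.003,"y":0.0046,"z":0,"rx":0,"ry":0,"rz":-0.12,"claw":0},
  {"x":-0.003,"y":0.0046,"z":0,"rx":0,"ry":0,"rz":-0.24,"claw":0},
  {"x":-0.003,"y":0.0046,"z":-0.04,"rx":0,"ry":0,"rz":-0.35,"claw":0},
  {"x":-0.003,"y":0.0046,"z":-0.08,"rx":0,"ry":0,"rz":-0.35,"claw":0},
  {"x":-0.003,"y":0.0046,"z":-0.12,"rx":0,"ry":0,"rz":-0.35,"claw":0},
  {"x":-0.003,"y":0.0046,"z":-0.18,"rx":0,"ry":0,"rz":-0.35,"claw":0},
  {"x":-0.003,"y":0.0046,"z":-0.26,"rx":0,"ry":0,"rz":-0.35,"claw":0},
  {"x":-0.003,"y":0.0046,"z":-0.32,"rx":0,"ry":0,"rz":-0.35,"claw":0},
  {"x":-0.003,"y":0.0046,"z":-0.32,"rx":0,"ry":0,"rz":-0.35,"claw":0},
])

```text
t: 30.33
tool_pos: [0.4398, 0.3448, 0.0186]
orientation: [3.125, -0.244, -0.014]
force: [0.3, -0.1, -0.4]
opening: 0.0932
gripper_force: 0.0
```

Emit:
arm_command([
  {"x":0,"y":0,"z":-0.04,"rx":0,"ry":0,"rz":0,"claw":0},
  {"x":0,"y":0,"z":-0.065,"rx":0,"ry":0,"rz":0,"claw":0},
  {"x":0,"y":0,"z":-0.065,"rx":0,"ry":0,"rz":0,"claw":0},
  {"x":0,"y":0,"z":-0.065,"rx":0,"ry":0,"rz":0,"claw":255},
  {"x":0,"y":0,"z":-0.065,"rx":0,"ry":0,"rz":0,"claw":255},
  {"x":0,"y":0,"z":-0.065,"rx":0,"ry":0,"rz":0,"claw":255},
  {"x":0,"y":0,"z":-0.065,"rx":0,"ry":0,"rz":0,"claw":255},
  {"x":0,"y":0,"z":-0.065,"rx":0,"ry":0,"rz":0,"claw":255},
  {"x":0,"y":0,"z":-0.065,"rx":0,"ry":0,"rz":0,"claw":255},
  {"x":0,"y":0,"z":-0.065,"rx":0,"ry":0,"rz":0,"claw":255},
], squeeze=25)

```text
t: 31.17
tool_pos: [0.4446, 0.3495, -0.0057]
orientation: [-3.132, 0.242, -0.002]
force: [-1.9, -1.0, 6.4]
opening: 0.0618
gripper_force: 24.9
```

Emit:
arm_command([
  {"x":0,"y":0,"z":0.06,"rx":0,"ry":0,"rz":0,"claw":255},
  {"x":0,"y":0,"z":0.13,"rx":0,"ry":0,"rz":0,"claw":255},
  {"x":0.01,"y":-0.02,"z":0.2,"rx":0,"ry":0,"rz":0,"claw":255},
  {"x":0.03,"y":-0.08,"z":0.25,"rx":0,"ry":0,"rz":0,"claw":255},
  {"x":0.06,"y":-0.15,"z":0.25,"rx":0,"ry":0,"rz":0.05,"claw":255},
  {"x":0.09,"y":-0.22,"z":0.25,"rx":0,"ry":0,"rz":0.11,"claw":255},
  {"x":0.12,"y":-0.29,"z":0.25,"rx":0,"ry":0,"rz":0.17,"claw":255},
  {"x":0.15,"y":-0.36,"z":0.25,"rx":0,"ry":0,"rz":0.23,"claw":255},
  {"x":0.18,"y":-0.43,"z":0.25,"rx":0,"ry":0,"rz":0.29,"claw":255},
  {"x":0.21,"y":-0.5,"z":0.25,"rx":0,"ry":0,"rz":0.35,"claw":255},
])

```text
t: 32.0
tool_pos: [0.5483, 0.1003, 0.1184]
orientation: [-3.032, -0.822, -0.0]
force: [0.1, 0.4, -0.7]
opening: 0.0621
gripper_force: 24.9
```

Emit:
arm_command([
  {"x":0.03,"y":-0.07,"z":0,"rx":0,"ry":0,"rz":0,"claw":255},
  {"x":0.064,"y":-0.147,"z":0,"rx":0,"ry":0,"rz":0,"claw":255},
  {"x":0.064,"y":-0.147,"z":0,"rx":0,"ry":0,"rz":0,"claw":255},
  {"x":0.064,"y":-0.147,"z":0,"rx":0,"ry":0,"rz":0,"claw":255},
  {"x":0.064,"y":-0.147,"z":0,"rx":0,"ry":0,"rz":0,"claw":255},
  {"x":0.064,"y":-0.147,"z":0,"rx":0,"ry":0,"rz":0,"claw":255},
])

```text
t: 32.5
tool_pos: [0.5794, 0.0296, 0.1181]
orientation: [-3.034, -0.814, 0.001]
force: [0.2, 0.1, -1.1]
opening: 0.062
gripper_force: 24.9
```

```bash
python3 look.py w12
```

```text
t 32.50 [0.5794 0.0296 0.1181] open 0.0620 f 24.9 closing -60.0
units to post C: [ 0.0042 -0.0082]
```

Emit:
arm_command([
  {"x":0,"y":0,"z":0,"rx":0,"ry":0,"rz":0,"claw":255},
  {"x":0,"y":0,"z":-0.02,"rx":0,"ry":0,"rz":0,"claw":255},
  {"x":0,"y":0,"z":-0.02,"rx":0,"ry":0,"rz":0,"claw":255},
  {"x":0,"y":0,"z":-0.02,"rx":0,"ry":0,"rz":0,"claw":255},
])

```text
t: 32.88
tool_pos: [0.579, 0.029, 0.1071]
orientation: [-3.034, -0.814, 0.003]
force: [0.6, 0.5, -0.8]
opening: 0.0618
gripper_force: 24.9
```

Emit:
arm_command([
  {"x":0.005,"y":-0.0064,"z":0,"rx":0,"ry":0,"rz":0,"claw":255},
  {"x":0.005,"y":-0.0064,"z":0,"rx":0,"ry":0,"rz":0,"claw":255},
  {"x":0.005,"y":-0.0064,"z":-0.02,"rx":0,"ry":0,"rz":0,"claw":255},
  {"x":0.005,"y":-0.0064,"z":-0.04,"rx":0,"ry":0,"rz":0,"claw":255},
  {"x":0.005,"y":-0.0064,"z":-0.06,"rx":0,"ry":0,"rz":0,"claw":255},
  {"x":0.005,"y":-0.0064,"z":-0.08,"rx":0,"ry":0,"rz":0,"claw":255},
  {"x":0.005,"y":-0.0064,"z":-0.1,"rx":0,"ry":0,"rz":0,"claw":255},
  {"x":0.005,"y":-0.0064,"z":-0.106,"rx":0,"ry":0,"rz":0,"claw":255},
  {"x":0.005,"y":-0.0064,"z":-0.106,"rx":0,"ry":0,"rz":0,"claw":255},
  {"x":0.005,"y":-0.0064,"z":-0.106,"rx":0,"ry":0,"rz":0,"claw":255},
])

```text
t: 33.72
tool_pos: [0.5824, 0.0253, 0.0551]
orientation: [-3.035, -0.813, 0.001]
force: [-0.3, -0.0, -0.4]
opening: 0.0623
gripper_force: 24.9
```

Emit:
arm_command([
  {"x":0,"y":0,"z":0,"rx":0,"ry":0,"rz":0,"claw":0},
  {"x":0,"y":0,"z":0,"rx":0,"ry":0,"rz":0,"claw":0},
  {"x":0,"y":0,"z":0,"rx":0,"ry":0,"rz":0,"claw":0},
  {"x":0,"y":0,"z":0,"rx":0,"ry":0,"rz":0,"claw":0},
  {"x":0,"y":0,"z":0.06,"rx":0,"ry":0,"rz":0,"claw":0},
  {"x":0,"y":0,"z":0.12,"rx":0,"ry":0,"rz":0,"claw":0},
  {"x":0,"y":0,"z":0.2,"rx":0,"ry":0,"rz":0,"claw":0},
  {"x":0,"y":0,"z":0.28,"rx":0,"ry":0,"rz":0,"claw":0},
  {"x":-0.05,"y":0.04,"z":0.3,"rx":0,"ry":0,"rz":0,"claw":0},
  {"x":-0.1,"y":0.08,"z":0.3,"rx":0,"ry":0,"rz":0,"claw":0},
])

```text
t: 34.55
tool_pos: [0.5355, 0.0649, 0.2112]
orientation: [3.033, 0.809, 0.014]
force: [0.8, 0.9, 0.8]
opening: 0.0928
gripper_force: 0.0
```

Emit:
arm_command([
  {"x":-0.06,"y":0.05,"z":0,"rx":0,"ry":0,"rz":0,"claw":0},
  {"x":-0.12,"y":0.11,"z":0,"rx":0,"ry":0,"rz":0,"claw":0},
  {"x":-0.18,"y":0.16,"z":0,"rx":0,"ry":0,"rz":0,"claw":0},
  {"x":-0.22,"y":0.2,"z":0,"rx":0,"ry":0,"rz":0,"claw":0},
  {"x":-0.262,"y":0.23,"z":0,"rx":0,"ry":0,"rz":0,"claw":0},
  {"x":-0.262,"y":0.23,"z":0,"rx":0,"ry":0,"rz":0,"claw":0},
  {"x":-0.262,"y":0.23,"z":0,"rx":0,"ry":0,"rz":0,"claw":0},
  {"x":-0.262,"y":0.23,"z":0,"rx":0,"ry":0,"rz":0,"claw":0},
  {"x":-0.262,"y":0.23,"z":0,"rx":0,"ry":0,"rz":0,"claw":0},
  {"x":-0.262,"y":0.23,"z":0,"rx":0,"ry":0,"rz":0,"claw":0},
])

```text
t: 35.38
tool_pos: [0.4022, 0.1795, 0.2053]
orientation: [3.035, 0.81, -0.0]
force: [0.1, -0.4, -0.0]
opening: 0.0932
gripper_force: 0.0
```

```bash
python3 top.py; python3 disc.py w13 .4016 .1805 .046 .025
```

```text
stack: n 592 zhi 0.0751 z med 0.0710 xy [0.5756 0.0228]
stripe 23 -149.1
pointer 31 -150.2
t 35.4 tcp [0.4021 0.1795 0.2052] closing -60.1 tilt [-0. -0.] q6 1.35
centre [0.401  0.1819] r 0.0246 zt 0.0458 px (np.float64(316.8961577346059), np.float64(216.64594037681755)) rgb [242. 241. 229.]
units to TCP z .018:  [-0.0022  0.0047 -0.3745]
```

View pics/w13.png

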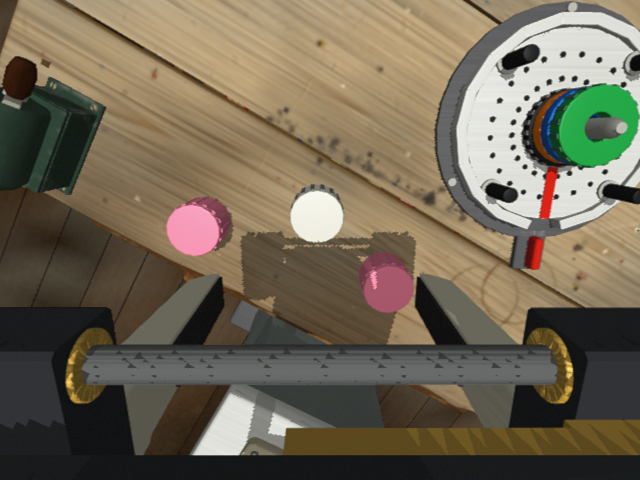

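The stack is good: top at .072, notch aligned. The white cap is at (317,217), with the pinks at (198,225) and (387,282) clear of the fingers. Grasping the white one.

Emit:
arm_command([
  {"x":-0.0022,"y":0.0047,"z":-0.08,"rx":0,"ry":0,"rz":0,"claw":0},
  {"x":-0.0022,"y":0.0047,"z":-0.16,"rx":0,"ry":0,"rz":0,"claw":0},
  {"x":-0.0022,"y":0.0047,"z":-0.23,"rx":0,"ry":0,"rz":0,"claw":0},
  {"x":-0.0022,"y":0.0047,"z":-0.3,"rx":0,"ry":0,"rz":0,"claw":0},
  {"x":-0.0022,"y":0.0047,"z":-0.36,"rx":0,"ry":0,"rz":0,"claw":0},
  {"x":-0.0022,"y":0.0047,"z":-0.394,"rx":0,"ry":0,"rz":0,"claw":0},
  {"x":-0.0022,"y":0.0047,"z":-0.394,"rx":0,"ry":0,"rz":0,"claw":0},
  {"x":-0.0022,"y":0.0047,"z":-0.394,"rx":0,"ry":0,"rz":0,"claw":0},
  {"x":-0.0022,"y":0.0047,"z":-0.394,"rx":0,"ry":0,"rz":0,"claw":0},
])

```text
t: 36.23
tool_pos: [0.4016, 0.1827, 0.0097]
orientation: [-3.035, -0.812, -0.003]
force: [-0.3, 0.2, 0.3]
opening: 0.0929
gripper_force: 0.0
```

Emit:
arm_command([
  {"x":0,"y":0,"z":0,"rx":0,"ry":0,"rz":0,"claw":255},
  {"x":0,"y":0,"z":0,"rx":0,"ry":0,"rz":0,"claw":255},
  {"x":0,"y":0,"z":0,"rx":0,"ry":0,"rz":0,"claw":255},
  {"x":0,"y":0,"z":0,"rx":0,"ry":0,"rz":0,"claw":255},
  {"x":0,"y":0,"z":0,"rx":0,"ry":0,"rz":0,"claw":255},
  {"x":0,"y":0,"z":0,"rx":0,"ry":0,"rz":0,"claw":255},
  {"x":0,"y":0,"z":0,"rx":0,"ry":0,"rz":0,"claw":255},
  {"x":0,"y":0,"z":0,"rx":0,"ry":0,"rz":0,"claw":255},
  {"x":0,"y":0,"z":0,"rx":0,"ry":0,"rz":0,"claw":255},
  {"x":0,"y":0,"z":0,"rx":0,"ry":0,"rz":0,"claw":255},
], squeeze=25)

```text
t: 37.07
tool_pos: [0.4005, 0.1825, 0.0085]
orientation: [3.035, 0.813, 0.0]
force: [-1.0, -0.6, 2.0]
opening: 0.0499
gripper_force: 25.0
```

Emit:
arm_command([
  {"x":0,"y":0,"z":0.06,"rx":0,"ry":0,"rz":0,"claw":255},
  {"x":0,"y":0,"z":0.13,"rx":0,"ry":0,"rz":0,"claw":255},
  {"x":0,"y":0,"z":0.2,"rx":0,"ry":0,"rz":0,"claw":255},
  {"x":0.03,"y":-0.02,"z":0.26,"rx":0,"ry":0,"rz":0,"claw":255},
  {"x":0.08,"y":-0.06,"z":0.28,"rx":0,"ry":0,"rz":0,"claw":255},
  {"x":0.14,"y":-0.11,"z":0.28,"rx":0,"ry":0,"rz":0,"claw":255},
  {"x":0.2,"y":-0.17,"z":0.28,"rx":0,"ry":0,"rz":0,"claw":255},
  {"x":0.26,"y":-0.22,"z":0.28,"rx":0,"ry":0,"rz":0,"claw":255},
  {"x":0.32,"y":-0.27,"z":0.28,"rx":0,"ry":0,"rz":0,"claw":255},
  {"x":0.362,"y":-0.3136,"z":0.28,"rx":0,"ry":0,"rz":0,"claw":255},
])

```text
t: 37.9
tool_pos: [0.5831, 0.0237, 0.1477]
orientation: [3.035, 0.811, 0.0]
force: [0.7, 0.6, -0.1]
opening: 0.0502
gripper_force: 25.0
```

Emit:
arm_command([
  {"x":0,"y":0,"z":0,"rx":0,"ry":0,"rz":0,"claw":255},
  {"x":0,"y":0,"z":0,"rx":0,"ry":0,"rz":0,"claw":255},
  {"x":0,"y":0,"z":0,"rx":0,"ry":0,"rz":0,"claw":255},
  {"x":0,"y":0,"z":0,"rx":0,"ry":0,"rz":0,"claw":255},
])

```text
t: 38.23
tool_pos: [0.5806, 0.0266, 0.148]
orientation: [-3.034, -0.814, 0.001]
force: [-0.4, -0.6, -1.1]
opening: 0.0502
gripper_force: 25.0
```

Emit:
arm_command([
  {"x":0.002,"y":-0.002,"z":-0.02,"rx":0,"ry":0,"rz":0,"claw":255},
  {"x":0.002,"y":-0.002,"z":-0.04,"rx":0,"ry":0,"rz":0,"claw":255},
  {"x":0.002,"y":-0.002,"z":-0.06,"rx":0,"ry":0,"rz":0,"claw":255},
  {"x":0.002,"y":-0.002,"z":-0.08,"rx":0,"ry":0,"rz":0,"claw":255},
  {"x":0.002,"y":-0.002,"z":-0.08,"rx":0,"ry":0,"rz":0,"claw":255},
  {"x":0.002,"y":-0.002,"z":-0.08,"rx":0,"ry":0,"rz":0,"claw":255},
])

```text
t: 38.73
tool_pos: [0.5812, 0.025, 0.1068]
orientation: [-3.034, -0.813, 0.004]
force: [0.2, 0.5, -0.4]
opening: 0.05
gripper_force: 25.0
```

Emit:
arm_command([
  {"x":0,"y":0,"z":-0.015,"rx":0,"ry":0,"rz":0,"claw":255},
  {"x":0,"y":0,"z":-0.03,"rx":0,"ry":0,"rz":0,"claw":255},
  {"x":0,"y":0,"z":-0.045,"rx":0,"ry":0,"rz":0,"claw":255},
  {"x":0,"y":0,"z":-0.053,"rx":0,"ry":0,"rz":0,"claw":255},
  {"x":0,"y":0,"z":-0.053,"rx":0,"ry":0,"rz":0,"claw":255},
  {"x":0,"y":0,"z":-0.053,"rx":0,"ry":0,"rz":0,"claw":255},
])

```text
t: 39.23
tool_pos: [0.5822, 0.0247, 0.0814]
orientation: [-3.035, -0.812, 0.001]
force: [0.3, -0.0, -1.5]
opening: 0.0501
gripper_force: 25.0
```

Releasing, rising clear, then checking.

Emit:
arm_command([
  {"x":0,"y":0,"z":-0.002,"rx":0,"ry":0,"rz":0,"claw":255},
  {"x":0,"y":0,"z":-0.002,"rx":0,"ry":0,"rz":0,"claw":0},
  {"x":0,"y":0,"z":-0.002,"rx":0,"ry":0,"rz":0,"claw":0},
  {"x":0,"y":0,"z":-0.002,"rx":0,"ry":0,"rz":0,"claw":0},
  {"x":0,"y":0,"z":-0.002,"rx":0,"ry":0,"rz":0,"claw":0},
  {"x":0,"y":0,"z":0.06,"rx":0,"ry":0,"rz":0,"claw":0},
  {"x":0,"y":0,"z":0.14,"rx":0,"ry":0,"rz":0,"claw":0},
  {"x":-0.06,"y":-0.04,"z":0.24,"rx":0,"ry":0,"rz":0,"claw":0},
  {"x":-0.12,"y":-0.08,"z":0.3,"rx":0,"ry":0,"rz":0,"claw":0},
  {"x":-0.12,"y":-0.08,"z":0.3,"rx":0,"ry":0,"rz":0,"claw":0},
])

```text
t: 40.07
tool_pos: [0.5224, -0.0162, 0.2362]
orientation: [3.032, 0.813, 0.006]
force: [0.5, -1.2, 0.9]
opening: 0.093
gripper_force: 0.0
```

Emit:
arm_command([
  {"x":0,"y":0,"z":0,"rx":0,"ry":0,"rz":0,"claw":0},
  {"x":0,"y":0,"z":0,"rx":0,"ry":0,"rz":0,"claw":0},
  {"x":0,"y":0,"z":0,"rx":0,"ry":0,"rz":0,"claw":0},
  {"x":0,"y":0,"z":0,"rx":0,"ry":0,"rz":0,"claw":0},
])

```text
t: 40.4
tool_pos: [0.522, -0.0147, 0.23]
orientation: [-3.033, -0.813, 0.004]
force: [-0.0, -0.4, -0.1]
opening: 0.0928
gripper_force: 0.0
```

```bash
python3 disc.py w14 .5815 .0255 .118 .025; python3 tray.py w15 | grep red; python3 top.py
```

```text
t 40.4 tcp [ 0.522  -0.0147  0.23  ] closing -60.0 tilt [-0.003  0.001] q6 0.92
centre [0.582  0.0247] r 0.0246 zt 0.1178 px (np.float64(314.624161934615), np.float64(137.08250438406625)) rgb [228. 231. 219.]
units to TCP z .018:  [ 0.1199  0.0787 -0.4239]
red [314. 195.] 433 [ 0.5292 -0.0033  0.0224] r 0.0555 ang -151.7
red [314. 252.] 235 [ 0.4754 -0.0335  0.0229] r 0.1171 ang -151.2
stack: n 5 zhi 0.0528 z med 0.0353 xy [0.5585 0.0516]
stripe 6 -149.5
pointer 32 -150.4
```

View pics/w14.png

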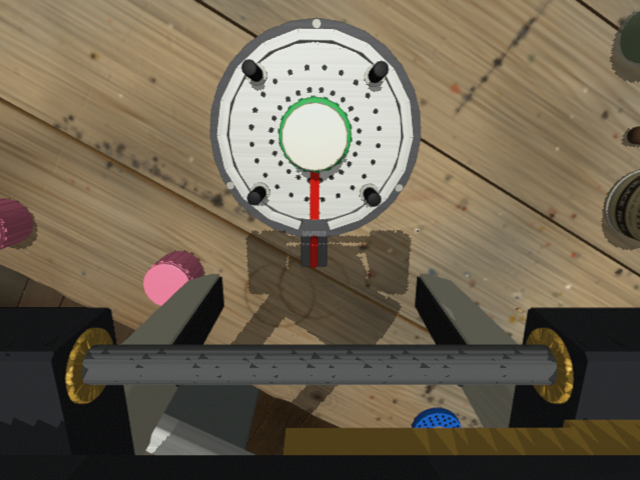

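The cap's top is at .118, as it should be, and it is centred over the ring at (315,137). The stripe at (314,195) lines up with the pointer at (314,252), and the gripper is clear.

```bash
python3 -c "
from plant import robot
print(robot.close_job())"
```

```text
the job is handed in; nothing more can be done
None
```

I handed the job in at about 40 s: the notch faces the pointer, and support, orange, blue, green ring and cap are seated on the post in that order (no yellow screen was out); the hand-in call returned no verdict.

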